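# Check washed centrifuge sleeves and load the drying cabinet

## Robot

A 7-joint arm with a two-finger parallel gripper is mounted at the origin on the work surface. World frame = base frame: x ahead of the robot, y to its left, z up, the work surface at z = 0. Lengths are in mm, angles in rad, forces in N, time in s.
With the tool pointing down it reaches from about 425 to 950 mm from the base axis. Payload 4.7 kg.
Tool frame: the origin (TCP) lies at the very end of the fingers, on their centre line; the grasp point (between the pads) lies bot.tcp_to_grasp behind it (bot.tcp_to_grasp is the distance from the TCP to the grasp point, in mm); z points along the fingers, y is the line along which they close (so a half turn about z gives the same grasp; the last joint's range is limited). The gripper opens to 85 mm and grips with 20 to 120 N. Pads are 22 mm wide; open, the fingers measure 114 mm over their backs; the gripper's body (76 mm by 85 mm) begins 54 mm behind the grasp point. The pads swing forward as they close: fully open they stand 13 mm farther back than shut.
Start: joints at [-0.029, 0.469, -0.049, 1.532, 0.024, 1.141, -0.082], TCP at [675.02, 0.047, 201.235] pointing down, gripper open.
Joint ranges: [-2.59, 2.59], [-0.33, 1.99], [-1.39, 1.29], [0.1, 2.45], [-1.04, 4.18], [0.21, 1.99], [-2.66, 2.66]. Speed limits (rad/s): [2.57, 2.57, 3.14, 3.14, 3.14, 3.14, 3.14].

## Interface

Orientations are given as a unit quaternion [x, y, z, w].
In Python, from bench import bot, vision gives the robot as it stands.
- The arm moves only by the tool carry_out, never from a script. Its argument "series" is a list of rows, each a list of 2 entries, a list of its own where there are three numbers: the shift along the tool's x, y, z as a fraction of full scale, then the turn, a rotation vector about the tool's x, y, z as a fraction of full scale. A call has 1 to 20 rows; each row is the pose to reach, as a shift and turn from the pose commanded when the call began, along the tool's axes at that moment, turning the shorter way round; what a row does not reach only later rows make up. Full scale, the value 1, is 0.5 m for a shift and pi rad for a turn. A row lasts 1/12 s, in which the tool goes at most 41.7 mm and 7.16 degrees, less where a joint would pass 70% of its speed; a pose out of reach is approached as far as the arm can. A call with a number of a shift or a turn outside -1 to 1 is refused whole. A call with a gripper value outside its range is refused whole. "claw" is the closure, from -1 (fully open) to 1 (shut), set as the call begins (left out, the last holds). The fingers move at their own pace and stop on an object; the grip force is fixed at half the most. Time passes only in rows, so rows that repeat a pose let the fingers close. It gives the time, the measured TCP pose, the force, the opening and the grip force at its end, in the units of the state.
- bot.observe(): the state, without advancing time (a new reading comes with each control period).
- vision.capture(name): name is "scene" or "side" or "wrist"; returns the picture (400x640x3 uint8, red, green, blue); there is no depth.
- vision.camera_params(name): a dict with "mtx" (3x3 intrinsics, pixels), "dist_coeffs" ([k1, k2, p1, p2, k3] as OpenCV has them; the pictures are not rectified), "T" (4x4, takes a point from camera to world coordinates); the wrist camera has in their place "tool_from_camera" (4x4, takes a point from camera to tool coordinates, whose origin is the TCP and whose axes are the flange's). Camera axes: x right, y down, z forward; pixel columns grow to the right and rows downward; lengths in mm; the calibration is good to about 2 mm. A picture is of the moment at which its call begins: read the wrist's pose just before it. camera_params takes no time and is no camera call.
- bot.job_done(): hands the job in; it is judged then, once.
The state is a dict: "clock": time; "q": joint angles; "dq": joint speeds; "joint_torque": joint torques, N m; "eef_pos": TCP position; "eef_rot": TCP orientation; "wrist_force": force on the tool from outside, world axes, zero at the start; "torque": the same for the moment, N m; "gripper_width": finger opening in mm; "grasp_force": force on a finger pad.
Only numpy, scipy, OpenCV 4.12 (cv2) and the standard library are available. Lean on these libraries where they do the work, as an engineer would, in place of code of your own. Each camera call takes 0.05 s, during which the arm holds its last target. There are 200 camera calls.

## Task

The tube sleeves from the centrifuge have been washed and lie on the draining mat. Pull the drying cabinet's drawer right out, lay every sound sleeve (full length, straight) flat on the drawer's floor side by side, not on top of one another, put the culls (too short, broken off or bent) into the grey reject tray, and finally push the drawer fully shut. Leave the bottle, the tube rack and the beaker where they stand.

Things in the scene. Friction and masses are not known exactly. Their poses are not given: they have to be found in the camera images.
- sleeve_a: Sound blue plastic tube sleeve lying on its side on the mat (absent: None). Straight, 105 mm long, round body 28 mm across, round closed end at +x; at -x, round the open mouth, an eight-sided collar 36 mm across flats, 12 mm thick, so it hardly rolls. About 45 g. Origin on its axis at mid-length, 16 mm above its support; frame level as it lies at the start, +x along the sleeve.
- sleeve_b: Sound blue plastic tube sleeve lying on its side on the mat (absent: None). Straight, 105 mm long, round body 28 mm across, round closed end at +x; at -x, round the open mouth, an eight-sided collar 36 mm across flats, 12 mm thick, so it hardly rolls. About 45 g. Origin on its axis at mid-length, 16 mm above its support; frame level as it lies at the start, +x along the sleeve.
- sleeve_c: Sound blue plastic tube sleeve lying on its side on the mat (absent: None). Straight, 105 mm long, round body 28 mm across, round closed end at +x; at -x, round the open mouth, an eight-sided collar 36 mm across flats, 12 mm thick, so it hardly rolls. About 45 g. Origin on its axis at mid-length, 16 mm above its support; frame level as it lies at the start, +x along the sleeve.
- sleeve_d: Sound blue plastic tube sleeve lying on its side on the mat (absent: None). Straight, 105 mm long, round body 28 mm across, round closed end at +x; at -x, round the open mouth, an eight-sided collar 36 mm across flats, 12 mm thick, so it hardly rolls. About 45 g. Origin on its axis at mid-length, 16 mm above its support; frame level as it lies at the start, +x along the sleeve.
- sleeve_e: Cull: short sleeve from a smaller rotor (absent: None). Body 28 mm across, collar and round end as on a sound sleeve, but only 72 mm long. Origin on its axis at mid-length, 16 mm above its support; +x along the sleeve to the closed end, collar at -x.
- sleeve_f: Cull: snapped sleeve (absent: None). Body 28 mm across and collar as on a sound sleeve, but the closed end is broken off: a stub 78 mm long with a flat, ragged, open end at +x. Origin on its axis at mid-length, 16 mm above its support; +x along the sleeve, collar at -x.
- sleeve_g: Cull: heat-bent sleeve (absent: None). Body 28 mm across and collar as on a sound sleeve, but kinked: straight from the mouth at x = -36 mm to the elbow at x = +16 mm; the rest, 50 mm to the round end, points 35 degrees aside, to +y, in the plane it lies in. Origin on the axis of the straight half, 16 mm above its support, a good place to grip; +x from mouth to elbow.
- drawer (a joint): Opening of the drying cabinet's drawer, m: 0 fully shut, 0.20 fully out at its stop; slides out along the cabinet's own -x (towards the robot), starts up to 30 mm ajar, light friction (about 2 N), stays where it is left, no latch.
- drawer_handle (a point): Centre of the drawer's steel bar handle: 11 mm thick, 120 mm long along y, its centre line 35 mm in front of the drawer front, 62 mm above the bench, on two thin legs 102 mm apart; 29 mm of free space behind it, open above and below. Axes as the cabinet's, +x into it. Moves with the drawer.
- drawer_floor (a point): Middle of the front edge of the drawer's inner floor, 15 mm above the bench. Inside: x = 0 to 292 mm, y = -137 to +137 mm, walls 51 mm high; the drawer front (x = -4 to -18 mm) rises 60 mm above the floor. With the drawer right out, x = 0 to 196 mm is open from above, the rest stays under the cabinet's top. Axes as the cabinet's, +x into it. Moves with the drawer.
- cabinet: White bench drying cabinet, fixed, 340 mm deep (x), 310 mm wide (y), 95 mm high with one drawer across the whole front; the rear 130 mm carry a blower housing up to 195 mm. Origin on the bench at the middle of its front, x = 0 to 340 mm, +x into it; the front faces the robot.
- mat: Light grey silicone draining mat on which the batch lies, fixed, 270 mm (x) by 330 mm (y), 2 mm thick. Origin under its centre.
- reject_tray: Open grey plastic reject tray, fixed, 190 mm (x) by 150 mm (y) by 45 mm high, walls and floor 4 mm. Origin under its centre on the bench.
- bottle: Bystander: white capped reagent bottle 68 mm across, 160 mm tall, loose. Origin at its foot.
- tube_rack: Bystander: white rack of capped sample tubes, 70 (x) by 160 (y) mm, 105 mm tall, loose. Origin under its centre.
- beaker: Bystander: glass beaker 70 mm across, 90 mm tall, loose. Origin at its foot.
Not all that is in view belongs to the job. What is shaped like the sleeve_f but orange is not meant. Leave any brown look-alike of the sleeve_d alone.

How it is judged (in metres and radians):
On the way, in this order (a step that is already met when the one before it is completed fails the run):
1. the drawer is pulled out (value of joint drawer above 0.08 m), for 0.2 s.
2. every sound sleeve lies in the drawer (x of sleeve_a in the frame of drawer_floor between 0.005 and 0.288 m and y of sleeve_a in the frame of drawer_floor between -0.135 and 0.135 m and z of sleeve_a in the frame of drawer_floor between 0 and 0.03 m and x of sleeve_b in the frame of drawer_floor between 0.005 and 0.288 m and y of sleeve_b in the frame of drawer_floor between -0.135 and 0.135 m and z of sleeve_b in the frame of drawer_floor between 0 and 0.03 m and x of sleeve_c in the frame of drawer_floor between 0.005 and 0.288 m and y of sleeve_c in the frame of drawer_floor between -0.135 and 0.135 m and z of sleeve_c in the frame of drawer_floor between 0 and 0.03 m and x of sleeve_d in the frame of drawer_floor between 0.005 and 0.288 m and y of sleeve_d in the frame of drawer_floor between -0.135 and 0.135 m and z of sleeve_d in the frame of drawer_floor between 0 and 0.03 m), for 0.2 s.
At the end, for the whole second after the job is handed in: The drawer is shut to within 5 mm; the middle of every sound sleeve is inside the drawer and less than 30 mm above its floor (so not on top of another); the middle of every cull is inside the reject tray's walls and less than 60 mm above the bench; all sleeves are at rest (all of step 2 and value of joint drawer below 0.005 m and x of sleeve_e in the frame of reject_tray between -0.09 and 0.09 m and y of sleeve_e in the frame of reject_tray between -0.07 and 0.07 m and z of sleeve_e in the frame of reject_tray between 0 and 0.06 m and x of sleeve_f in the frame of reject_tray between -0.09 and 0.09 m and y of sleeve_f in the frame of reject_tray between -0.07 and 0.07 m and z of sleeve_f in the frame of reject_tray between 0 and 0.06 m and x of sleeve_g in the frame of reject_tray between -0.09 and 0.09 m and y of sleeve_g in the frame of reject_tray between -0.07 and 0.07 m and z of sleeve_g in the frame of reject_tray between 0 and 0.06 m and linear speed of each of sleeve_a, sleeve_b, sleeve_c, sleeve_d, sleeve_e, sleeve_f, sleeve_g below 0.02 m/s); the robot touches nothing.
It fails at once if the bottle is pushed more than 30 mm away or knocked over (distance of bottle from where it was at the start of the episode above 0.03 m or angle between bottle's own z axis and vertical above 0.5 rad).
It fails at once if the tube rack is pushed more than 30 mm away or knocked over (distance of tube_rack from where it was at the start of the episode above 0.03 m or angle between tube_rack's own z axis and vertical above 0.5 rad).
It fails at once if the beaker is pushed more than 30 mm away or knocked over (distance of beaker from where it was at the start of the episode above 0.03 m or angle between beaker's own z axis and vertical above 0.5 rad).
Of sleeve_a, sleeve_b, sleeve_c, sleeve_d only 3 to 4 are there at a start; the rules pass over those that are not, and their reading is None.
Of sleeve_e, sleeve_f, sleeve_g only 2 to 3 are there at a start; the rules pass over those that are not, and their reading is None.
At some moment in a run one of sleeve_a, sleeve_b, sleeve_c, sleeve_d, sleeve_e, sleeve_f, sleeve_g may be knocked a few centimetres aside while the robot is not near it.
Once in a run the grip may slacken for a moment while it holds something.
It also fails if it takes over 210 s, if anything falls off the work surface, if the arm or the gripper's body presses on something with over 40 N, if the wrist force passes 120 N, or if a joint passes its speed limit or range.

## Working session

There is one attempt and no reset: what is moved stays moved. The work goes in short steps, Python scripts to look and compute and a tool call to move; the robot and the scene stay as the last step left them, time stands still between calls to the robot, and variables do not carry over. Pictures are saved under pics/ and viewed, at most 14 in all, crops included, and the job is handed in when it is done.

Besides the shell and the picture viewer there is one more tool, called after "Emit:" as a command line: name --argument value ..., lists and objects as JSON in quotes. carry_out: Moves the arm, as the interface text tells. Shift numbers are shares of 0.5 m and turn numbers shares of pi rad, none past 1 either way. Its arguments: {"type":"object","properties":{"series":{"type":"array","items":{"type":"array"}},"claw":{"type":"number"}},"required":["series"]}

```bash
ls; mkdir -p pics
python3 - <<'E'
from bench import bot, vision
import cv2
s=bot.observe(); print(s['clock'],s['eef_pos'],s['eef_rot'],s['gripper_width'],bot.tcp_to_grasp)
for n in("scene","side","wrist"):
    cv2.imwrite(f"pics/{n}0.png",vision.capture(n)[:,:,::-1]); print(n,{k:v for k,v in vision.camera_params(n).items()})
E
```

```text
pics
0.0 [6.74370685e+02 9.00185358e-03 2.00177149e+02] [ 7.07091055e-01  7.07121866e-01 -6.94672577e-04 -6.50877549e-04] 85.37081553815237 18.700000000000003
scene {'mtx': array([[463.12398764,   0.        , 325.52247648],
       [  0.        , 463.12398764, 197.87595966],
       [  0.        ,   0.        ,   1.        ]]), 'dist_coeffs': array([-0.05785896,  0.        ,  0.        ,  0.        ,  0.        ]), 'T': array([[ 1.15066474e-02,  8.66197237e-01, -4.99569758e-01,
         1.19923477e+03],
       [ 9.99898559e-01, -5.77309632e-03,  1.30208844e-02,
         3.11163706e+01],
       [ 8.39458975e-03, -4.99668908e-01, -8.66175798e-01,
         1.20466986e+03],
       [ 0.00000000e+00,  0.00000000e+00,  0.00000000e+00,
         1.00000000e+00]])}
side {'mtx': array([[511.14550108,   0.        , 326.86283306],
       [  0.        , 511.14550108, 201.64690024],
       [  0.        ,   0.        ,   1.        ]]), 'dist_coeffs': array([-0.00616811,  0.        ,  0.        ,  0.        ,  0.        ]), 'T': array([[ 9.10637338e-01, -2.64191243e-01,  3.17714692e-01,
         8.5256
[... 187 characters left out ...]
 [ 0.00000000e+00,  0.00000000e+00,  0.00000000e+00,
         1.00000000e+00]])}
wrist {'mtx': array([[312.74972168,   0.        , 322.36741574],
       [  0.        , 312.74972168, 198.71251084],
       [  0.        ,   0.        ,   1.        ]]), 'dist_coeffs': array([-0.01368158,  0.        ,  0.        ,  0.        ,  0.        ]), 'tool_from_camera': array([[ 3.53012179e-04, -9.57440905e-01, -2.88629154e-01,
         7.29493918e+01],
       [ 9.99999935e-01,  3.60032430e-04,  2.87648708e-05,
         1.55694828e-01],
       [ 7.63751916e-05, -2.88629145e-01,  9.57440970e-01,
        -1.72808407e+02],
       [ 0.00000000e+00,  0.00000000e+00,  0.00000000e+00,
         1.00000000e+00]])}
```

View pics/scene0.png

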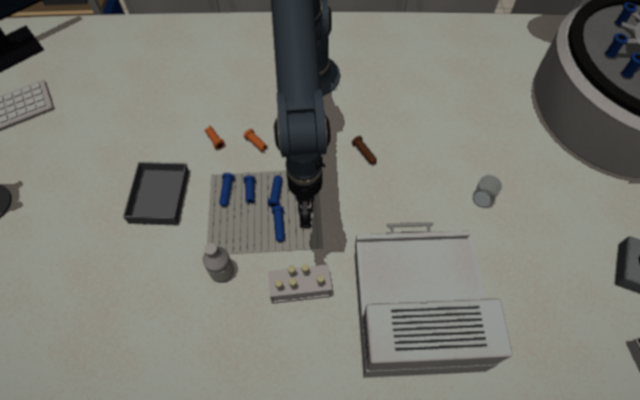

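View pics/side0.png

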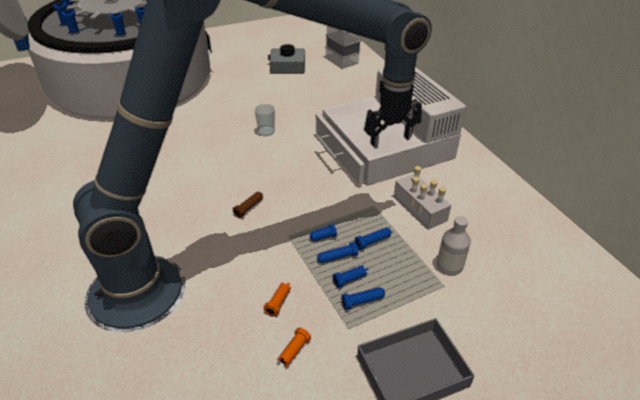

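The scene view shows blue sleeves on the mat at (227,190), (250,188), (275,190) and (279,223), with a fifth hidden by the arm. The side view shows five at (323,234), (337,254), (373,238), (350,276) and (363,298).
Possible mistakes: two orange pieces at scene (214,138) and (256,140), a brown one at (364,150), and blue tubes in the centrifuge at (620,45). The ones I want are the blue sleeves on the mat. The drawer handle is at scene (410,226).

```bash
cat > h.py <<'E'
from bench import bot, vision
import cv2, numpy as np
from scipy.spatial.transform import Rotation as R
np.set_printoptions(precision=3,suppress=True)
def cam(n,pose=None):
    p=vision.camera_params(n)
    if n!='wrist': return p['mtx'],p['dist_coeffs'],np.array(p['T'])
    W=np.eye(4); W[:3,:3]=R.from_quat(pose['eef_rot']).as_matrix(); W[:3,3]=pose['eef_pos']
    return p['mtx'],p['dist_coeffs'],W@p['tool_from_camera']
def rays(c,px):
    K,d,T=c
    u=cv2.undistortPoints(np.array(px,float).reshape(-1,1,2),K,d)[:,0]
    v=np.c_[u,np.ones(len(u))]@T[:3,:3].T
    return T[:3,3],v/np.linalg.norm(v,axis=1)[:,None]
def onplane(c,px,z):
    o,v=rays(c,px); return o+v*((z-o[2])/v[:,2])[:,None]
def tri(c1,p1,c2,p2):
    A=np.zeros((3,3));b=np.zeros(3)
    for c,p in((c1,p1),(c2,p2)):
        o,v=rays(c,[p]);M=np.eye(3)-np.outer(v[0],v[0]);A+=M;b+=M@o
    x=np.linalg.solve(A,b)
    o,v=rays(c1,[p1]); return x,np.linalg.norm(np.cross(x-o,v[0]))*2
def project(c,P):
    K,d,T=c; Ti=np.linalg.inv(T)
    return cv2.projectPoints(np.array(P,float).reshape(-1,1,3),cv2.Rodrigues(Ti[:3,:3])[0],Ti[:3,3],K,d)[0][:,0]
def blue(im):
    h=cv2.cvtColor(im,cv2.COLOR_RGB2HSV)
    return cv2.inRange(h,(105,120,40),(125,255,255))
def delta(s,target_xyz,yaw=None):
    """fractions of shift in tool axes"""
    M=R.from_quat(s['eef_rot']).as_matrix()
    return M.T@(np.array(target_xyz)-s['eef_pos'])/500
E
python3 - <<'E'
import cv2,numpy as np
a=cv2.imread('pics/scene0.png');b=cv2.imread('pics/side0.png')
c=cv2.resize(a[215:250,345:480],None,fx=5,fy=5,interpolation=cv2.INTER_CUBIC)
d=cv2.resize(b[100:190,300:435],None,fx=4,fy=4,interpolation=cv2.INTER_CUBIC)
e=np.zeros((c.shape[0]+d.shape[0],max(c.shape[1],d.shape[1]),3),np.uint8)
e[:c.shape[0],:c.shape[1]]=c;e[c.shape[0]:,:d.shape[1]]=d
cv2.imwrite('pics/handle.png',e);print(e.shape)
E
```

```text
(535, 675, 3)
```

View pics/handle.png

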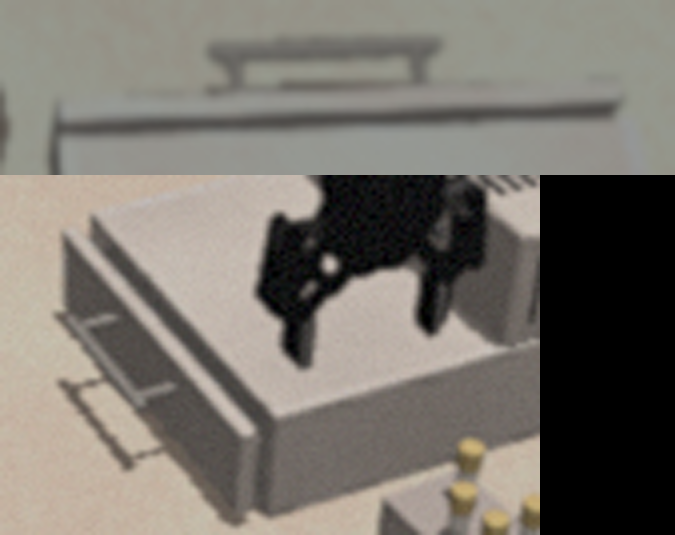

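Run:
```python
from h import *
S=cam('scene');D=cam('side')
a,ea=tri(S,(387.2,224.3),D,(335.2,156.5));b,eb=tri(S,(432.4,223.2),D,(316.3,134.8))
print(a,ea,b,eb,(a+b)/2,np.linalg.norm(a-b)); d=(b-a)[:2];print('yaw',np.arctan2(-d[0],d[1]))
# cabinet top front edge scene: crop (60,128),(618,108) h95
print(onplane(S,[(345+60/5,215+128/5),(345+618/5,215+108/5)],95))
print(onplane(D,[(300+92/4,100+43/4),(300+272/4,100+240/4)],95))
for n,c in(('scene',S),('side',D)):
    im=cv2.imread(f'pics/{n}0.png')[:,:,::-1];m=blue(im)
    for k in cv2.findContours(m,cv2.RETR_EXTERNAL,cv2.CHAIN_APPROX_NONE)[0]:
        if cv2.contourArea(k)>40:
            P=onplane(c,k[:,0],16)[:,:2].astype(np.float32);r=cv2.minAreaRect(P);
            if P[:,0].max()<1000 and 100<k[:,0,1].mean(): print(n,k[:,0].mean(0),r)
# tray, bystanders rough
print('tray',onplane(S,[(139,163),(188,164),(180,223),(125,220)],45))
print('bottle',onplane(S,[(221,278)],0),onplane(D,[(452,268)],0)); print('rack',onplane(S,[(270,283),(332,280),(328,267),(268,268)],50))
print('beaker',onplane(S,[(484,202)],0))
print('mat',onplane(S,[(211,173),(209,251)],2))
s=bot.observe();print(R.from_quat(s['eef_rot']).as_matrix())
```

```text
[628.659 217.127  68.992] 1.2112933670783221 [624.074 344.372  67.57 ] 4.80689197210779 [626.367 280.75   68.281] 127.33500865350094
yaw 0.036019184454902854
[[689.493 129.093  95.   ]
 [680.756 427.28   95.   ]]
[[682.766 429.327  95.   ]
 [692.485 133.33   95.   ]]
scene [276.979 207.958] ((543.6533203125, -98.969970703125), (215.06683349609375, 40.94902038574219), 4.055453300476074)
scene [249.397 188.619] ((479.2086486816406, -180.31080627441406), (89.15620422363281, 30.3560848236084), 3.789310932159424)
scene [225.634 188.859] ((481.6186828613281, -247.51473999023438), (31.28044319152832, 108.4928207397461), 89.90510559082031)
side [361.949 297.276] ((485.6370849609375, -242.0498809814453), (42.16024398803711, 105.36836242675781), 87.98178100585938)
side [349.951 275.317] ((489.47662353515625, -176.67010498046875), (43.039512634277344, 91.15589141845703), 86.90768432617188)
side [353.829 245.797] ((545.3322143554688, -90.87442779541016), (220.80616760253906, 51.22837448120117), 6.880210876464844)
side [323.446 232.738] ((485.6319274902344, -9.906496047973633), (47.28639602661133, 73.58831024169922), 82.71046447753906)
tray [[ 404.168 -517.321   45.   ]
 [ 409.266 -366.302   45.   ]
 [ 609.194 -361.476   45.   ]
 [ 598.953 -520.327   45.   ]]
bottle [[ 755.673 -239.758    0.   ]] [[ 740.287 -244.558    0.   ]]
rack [[ 788.425  -99.188   50.   ]
 [ 781.39    62.566   50.   ]
 [ 745.058   52.612   50.   ]
 [ 746.752 -106.415   50.   ]]
beaker [[521.995 527.408   0.   ]]
mat [[ 414.256 -304.605    2.   ]
 [ 676.179 -281.086    2.   ]]
[[-0.     1.    -0.002]
 [ 1.     0.    -0.   ]
 [-0.    -0.002 -1.   ]]
```

Emit:
carry_out --series '[[[0.562, -0.099, 0.1], [0, 0, -0.0105]], [[0.562, -0.099, 0.1], [0, 0, -0.0105]], [[0.562, -0.099, 0.1], [0, 0, -0.0105]], [[0.562, -0.099, 0.1], [0, 0, -0.0105]], [[0.562, -0.099, 0.1], [0, 0, -0.0105]], [[0.562, -0.099, 0.1], [0, 0, -0.0105]], [[0.562, -0.099, 0.1], [0, 0, -0.0105]], [[0.562, -0.099, 0.1], [0, 0, -0.0105]], [[0.562, -0.099, 0.1], [0, 0, -0.0105]], [[0.562, -0.099, 0.1], [0, 0, -0.0105]], [[0.562, -0.099, 0.1], [0, 0, -0.0105]]]' --claw 0.3

```text
clock: 1.07
eef_pos: [626.4, 278.9, 151.2]
eef_rot: [0.696, 0.718, -0.0, 0.001]
wrist_force: [0.6, 0.1, 0.5]
gripper_width: 29.8
grasp_force: 0.0
```

Run:
```python
from h import *
s=bot.observe(); print(s['clock'],s['eef_pos'],s['gripper_width'],np.abs(s['dq']).max())
w=vision.capture('wrist');cv2.imwrite('pics/w1.png',w[:,:,::-1])
sc=vision.capture('scene');cv2.imwrite('pics/s1.png',sc[:,:,::-1])
sd=vision.capture('side');cv2.imwrite('pics/d1.png',sd[:,:,::-1])
c=cv2.resize(sc[165:260,195:345],None,fx=4,fy=4,interpolation=cv2.INTER_CUBIC)
d=cv2.resize(sd[220:320,290:440],None,fx=2,fy=2,interpolation=cv2.INTER_CUBIC)
e=np.zeros((580,600,3),np.uint8);e[:380]=c;e[380:,:300]=d
w2=cv2.resize(w,(300,188));e[380:568,300:]=w2
cv2.imwrite('pics/m1.png',e[:,:,::-1])
```

```text
1.0667 [626.369 278.853 151.24 ] 29.793663419615893 0.012333695749295765
```

View pics/m1.png

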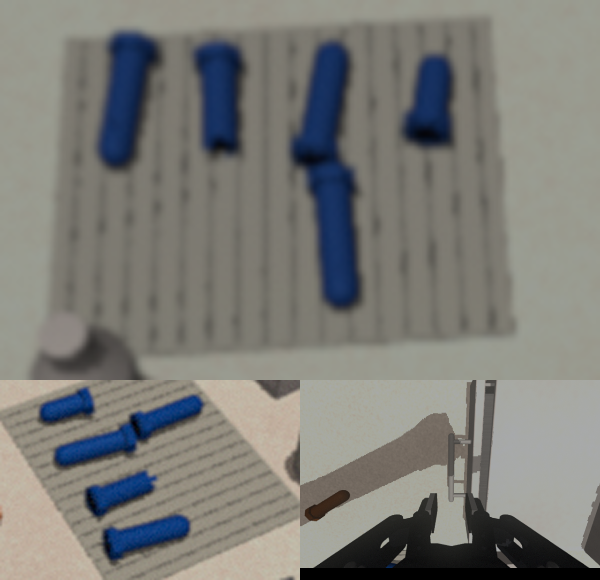

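View pics/w1.png

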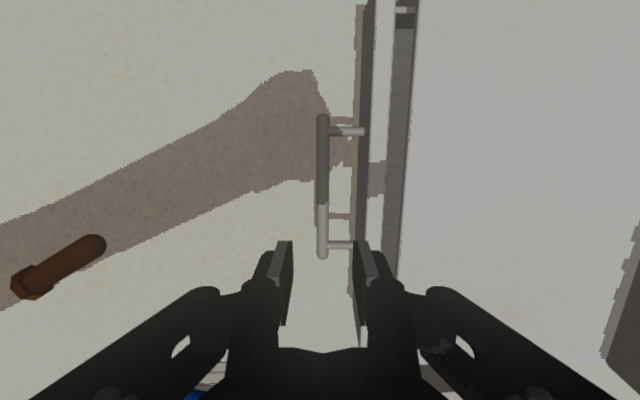

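The close crop shows three sound sleeves (left, middle top, middle bottom), a snapped one (second, with a ragged end) and a short one (fourth). In the wrist view the handle ends are at (322,116) and (322,256).

Run:
```python
from h import *
s=bot.observe();W=cam('wrist',s);S=cam('scene')
P=onplane(W,[(322.5,116),(322.5,258)],62);print(P,P.mean(0),np.linalg.norm(P[0]-P[1]))
print(tri(W,(322.5,116),S,(432.4,223.2)),tri(W,(322.5,258),S,(387.2,224.3)))
print(onplane(W,[(368,100),(368,250)],75))
```

```text
[[624.703 343.089  62.   ]
 [628.617 215.409  62.   ]] [626.66  279.249  62.   ] 127.73941723176607
(array([624.733, 343.246,  64.85 ]), np.float64(0.13763042436580425)) (array([628.219, 217.353,  66.327]), np.float64(0.8565914169881964))
[[658.942 356.414  75.   ]
 [668.031 231.15   75.   ]]
```

Emit:
carry_out --series '[[[0, 0, 0.212], [0, 0, 0]], [[0, 0, 0.212], [0, 0, 0]], [[0, 0, 0.212], [0, 0, 0]], [[0, 0, 0.212], [0, 0, 0]], [[0, 0, 0.212], [0, 0, 0]]]'

```text
clock: 1.63
eef_pos: [625.4, 279.9, 44.6]
eef_rot: [0.696, 0.718, -0.001, -0.0]
wrist_force: [0.0, 0.5, -0.2]
gripper_width: 30.0
grasp_force: 0.0
```

Emit:
carry_out --series '[[[0, 0, 0], [0, 0, 0]], [[0, 0, 0], [0, 0, 0]], [[0, 0, 0], [0, 0, 0]], [[0, 0, 0], [0, 0, 0]], [[0, 0, 0], [0, 0, 0]]]' --claw 1

```text
clock: 2.05
eef_pos: [626.1, 281.3, 46.5]
eef_rot: [0.695, 0.719, 0.001, 0.0]
wrist_force: [0.2, -0.2, -0.3]
gripper_width: -0.1
grasp_force: 0.0
```

Run:
```python
from h import *
s=bot.observe(); print(s['clock'],s['eef_pos'],s['gripper_width'])
w=vision.capture('wrist');sd=vision.capture('side')
e=np.zeros((560,640,3),np.uint8);e[:200]=w[150:350];e[200:]=cv2.resize(sd[90:180,270:430],None,fx=4,fy=4,interpolation=cv2.INTER_CUBIC)
cv2.imwrite('pics/m2.png',e[:,:,::-1])
```

```text
2.05 [626.135 281.335  46.483] -0.07685859474694115
```

View pics/m2.png

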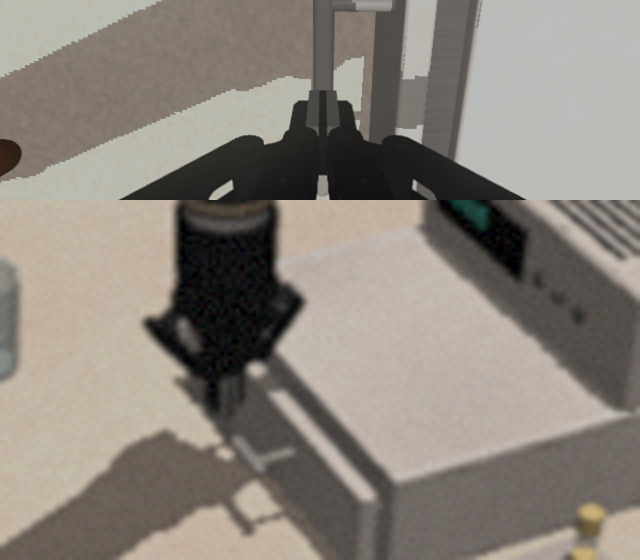

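The wrist view has the shut fingers on the bar's line near (322,245). In the side view the tips end at about (326,142), beside the bar. I'm checking the projections.

Run:
```python
from h import *
s=bot.observe();D=cam('side')
print(project(D,[s['eef_pos'],[626.5,280,62],[628.6,217,62],[624.5,343,62],[628.6,217,67]]))
w=vision.capture('wrist');sc=vision.capture('scene')
W=cam('wrist',s);print(project(W,[s['eef_pos'],[624.5,343,62]]))
e=np.zeros((600,640,3),np.uint8);e[:300]=cv2.resize(w[220:320,210:424],(640,300),interpolation=cv2.INTER_CUBIC);e[300:]=cv2.resize(sc[190:250,346:474],(640,300),interpolation=cv2.INTER_CUBIC)
cv2.imwrite('pics/m3.png',e[:,:,::-1])
```

```text
[[325.558 151.555]
 [326.007 147.435]
 [335.313 158.526]
 [317.217 136.916]
 [335.353 157.178]]
[[322.113 232.183]
 [323.763 128.265]]
```

View pics/m3.png

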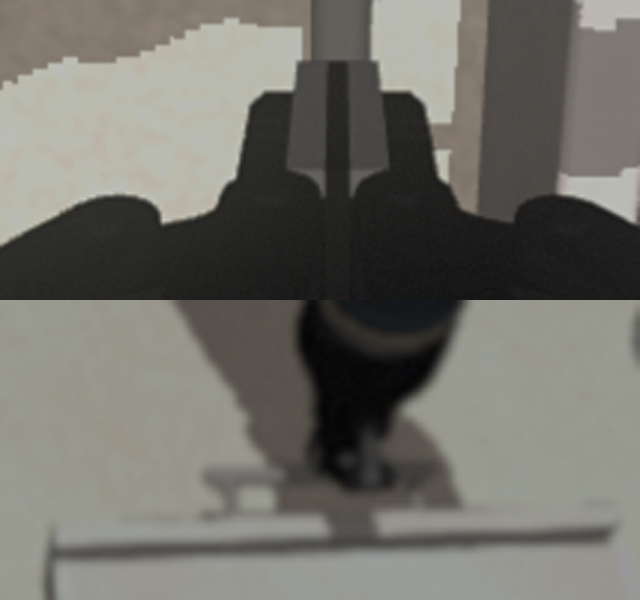

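Run:
```python
from h import *
s=bot.observe();D=cam('side');S=cam('scene')
for z in(46,60,82):print(z,project(S,[[626,281,z]]),project(D,[[626,281,z]]))
for z in(200,213,235):print(z,project(D,[[674.4-42,0,z],[674.4+42,0,z]]))
def dark(f,c,box):
    im=cv2.imread(f);x0,y0,x1,y1=box;m=(im[y0:y1,x0:x1].max(2)<45);r=np.where(m)
    for y in range(r[0].max()-8,r[0].max()+1):
        x=r[1][r[0]==y]; print(c,y+y0,x0+x.min() if len(x) else None,x0+x.max() if len(x) else None)
dark('pics/side0.png','side0',(350,80,440,160))
print(R.from_quat(s['eef_rot']).as_matrix())
```

```text
46 [[408.978 226.813]] [[325.664 151.532]]
60 [[409.81  224.563]] [[325.718 147.831]]
82 [[411.149 220.94 ]] [[325.804 141.925]]
200 [[374.393 161.379]
 [403.053 153.602]]
213 [[374.781 157.231]
 [403.62  149.489]]
235 [[375.448 150.085]
 [404.597 142.403]]
side0 137 372 408
side0 138 372 407
side0 139 371 375
side0 140 371 375
side0 141 371 374
side0 142 371 374
side0 143 372 374
side0 144 372 374
side0 145 373 374
[[-0.033  0.999  0.   ]
 [ 0.999  0.033  0.   ]
 [ 0.     0.    -1.   ]]
```

Both cameras show the real finger ends about 36 mm further back than the reported TCP. The tips were therefore above the bar, which explains the empty grip. I'll open and go 36 mm lower, which is safe either way.

Emit:
carry_out --series '[[[0, 0, 0], [0, 0, 0]], [[0, 0, 0], [0, 0, 0]], [[0, 0, 0], [0, 0, 0]], [[0, 0, 0.02], [0, 0, 0]], [[0, 0, 0.04], [0, 0, 0]], [[0, 0, 0.06], [0, 0, 0]], [[0, 0, 0.072], [0, 0, 0]], [[0, 0, 0.072], [0, 0, 0]]]' --claw 0.3

```text
clock: 2.92
eef_pos: [631.2, 281.3, 12.9]
eef_rot: [0.696, 0.718, 0.005, 0.003]
wrist_force: [1.3, -3.0, 15.9]
gripper_width: 29.9
grasp_force: 6.2
```

Emit:
carry_out --series '[[[0, 0, 0], [0, 0, 0]], [[0, 0, 0], [0, 0, 0]], [[0, 0, 0], [0, 0, 0]], [[0, 0, 0], [0, 0, 0]], [[0, 0, 0], [0, 0, 0]]]' --claw 1

```text
clock: 3.33
eef_pos: [627.7, 281.2, 10.5]
eef_rot: [0.696, 0.718, 0.002, 0.001]
wrist_force: [0.8, -1.2, 8.3]
gripper_width: 8.8
grasp_force: 58.5
```

Emit:
carry_out --series '[[[0, -0.03, 0], [0, 0, 0]], [[0, -0.07, 0], [0, 0, 0]], [[0, -0.12, 0], [0, 0, 0]], [[0, -0.17, 0], [0, 0, 0]], [[0, -0.22, 0], [0, 0, 0]], [[0, -0.26, 0], [0, 0, 0]], [[0, -0.3, 0], [0, 0, 0]], [[0, -0.33, 0], [0, 0, 0]], [[0, -0.35, 0], [0, 0, 0]], [[0, -0.36, 0], [0, 0, 0]], [[0, -0.36, 0], [0, 0, 0]], [[0, -0.36, 0], [0, 0, 0]]]'

```text
clock: 4.33
eef_pos: [446.2, 276.4, 10.4]
eef_rot: [0.695, 0.719, 0.001, 0.0]
wrist_force: [-1.9, -0.1, 14.1]
gripper_width: 8.9
grasp_force: 61.1
```

Emit:
carry_out --series '[[[0, -0.008, 0], [0, 0, 0]], [[0, -0.014, 0], [0, 0, 0]], [[0, -0.02, 0], [0, 0, 0]], [[0, -0.02, 0], [0, 0, 0]], [[0, -0.02, 0], [0, 0, 0]]]'

```text
clock: 4.75
eef_pos: [439.4, 276.3, 10.4]
eef_rot: [0.696, 0.718, 0.004, 0.001]
wrist_force: [4.6, 0.8, 9.1]
gripper_width: 9.0
grasp_force: 60.6
```

Emit:
carry_out --series '[[[0, 0.006, 0], [0, 0, 0]], [[0, 0.006, 0], [0, 0, 0]], [[0, 0.006, 0], [0, 0, 0]], [[0, 0.006, -0.05], [0, 0, 0]], [[0, 0.006, -0.1], [0, 0, 0]], [[0, 0, -0.4], [0, 0, 0]], [[0, 0, -0.4], [0, 0, 0]], [[0, 0, -0.4], [0, 0, 0]], [[0, 0, -0.4], [0, 0, 0]], [[0, 0, -0.4], [0, 0, 0]], [[0, 0, -0.4], [0, 0, 0]]]' --claw 0.3

```text
clock: 5.67
eef_pos: [435.8, 275.0, 209.6]
eef_rot: [0.695, 0.719, 0.001, 0.0]
wrist_force: [-0.8, -0.8, -0.4]
gripper_width: 29.9
grasp_force: 0.0
```

```bash
cat >> h.py <<'E'
def scan(n,im,c,z=16):
    out=[]
    for k in cv2.findContours(blue(im),cv2.RETR_EXTERNAL,cv2.CHAIN_APPROX_NONE)[0]:
        P=onplane(c,k[:,0],z)[:,:2].astype(np.float32)
        if cv2.contourArea(k)>40 and 350<P[:,0].mean()<800: out.append((k[:,0].mean(0),cv2.minAreaRect(P),P))
    return out
E
python3 - <<'E'
from h import *
s=bot.observe(); print(s['clock'],s['eef_pos'],s['gripper_width'],s['q'])
a=vision.capture('scene');b=vision.capture('side')
for n,im in(('scene',a),('side',b)):
    cv2.imwrite(f'pics/{n}2.png',im[:,:,::-1])
    for k,r,P in scan(n,im,cam(n)):print(n,k,np.array(r[0]),np.array(r[1]),r[2])
cv2.imwrite('pics/m4.png',np.vstack([cv2.resize(a[150:390,180:540],(720,480))])[:,:,::-1])
E
```

```text
5.6667 [435.803 275.029 209.613] 29.863457224622113 [-0.523  0.206 -0.142  1.893  0.034  1.044 -0.646]
scene [302.492 191.373] [483.851 -22.52 ] [73.416 26.782] 0.5489274859428406
scene [276.972 207.958] [543.653 -98.97 ] [215.067  40.949] 4.055453300476074
scene [249.397 188.619] [ 479.209 -180.311] [89.156 30.356] 3.789310932159424
scene [225.648 188.859] [ 481.644 -247.541] [ 31.654 108.434] 89.66450500488281
side [361.929 297.286] [ 485.122 -242.47 ] [ 41.284 106.368] 87.98178100585938
side [348.272 276.109] [ 487.444 -170.233] [95.264 41.586] 8.15343189239502
side [354.186 245.674] [545.332 -90.874] [220.806  51.228] 6.880210876464844
side [323.672 232.953] [485.535 -10.661] [45.764 73.588] 82.71046447753906
side [156.82    7.672] [ 380.254 1736.841] [273.701  70.498] 88.79688262939453
```

View pics/m4.png

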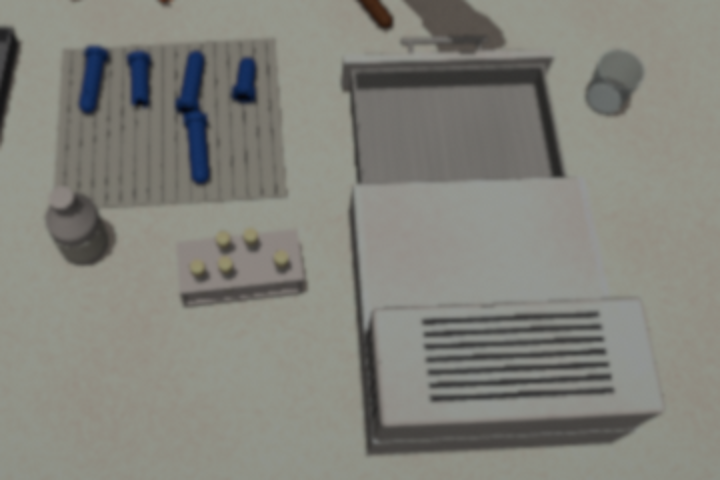

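The drawer is right out. Its inside is visible at about (355–555, 80–180) in the crop, and the batch is undisturbed. Next I'll compute sleeve poses, check heights, check the drawer floor and work out the moves.

```bash
cat >> h.py <<'E'
def sleeves(im=None,c=None,z=18,n='scene'):
    im=vision.capture(n) if im is None else im; c=c or cam(n)
    nb,lab,st,_=cv2.connectedComponentsWithStats(blue(im)); out=[]
    for i in range(1,nb):
        if st[i,4]<60: continue
        px=np.argwhere(lab==i)[:,::-1].astype(float); P=onplane(c,px,z)[:,:2].astype(np.float32)
        if not 350<P[:,0].mean()<700 or P[:,1].mean()>600: continue
        parts=[np.ones(len(P),bool)]
        if np.ptp(P[:,0])>150:
            l=cv2.kmeans(P,2,None,(3,50,.1),5,cv2.KMEANS_PP_CENTERS)[1][:,0]; parts=[l==0,l==1]
        for m in parts:
            Q=P[m]; r=cv2.minAreaRect(Q); b=cv2.boxPoints(r)
            e=[b[1]-b[0],b[2]-b[1]]; a=max(e,key=np.linalg.norm); a=a*np.sign(a[0])
            out.append(dict(px=px[m].mean(0),c=np.array(r[0]),L=max(r[1]),W=min(r[1]),phi=np.degrees(np.arctan2(a[1],a[0]))))
    return out
def go(x,y,z,phi=None,s=None):
    s=s or bot.observe(); M=R.from_quat(s['eef_rot']).as_matrix(); sh=M.T@(np.array([x,y,z])-s['eef_pos'])/500
    w=np.degrees(np.arctan2(M[1,0],M[0,0])); t=0 if phi is None else ((w-phi+180)%360-180)/180
    print('shift',sh.round(4),'turn z',round(t,4),'yaw now',round(w,2)); return sh,t
E
python3 - <<'E'
from h import *
a=cv2.imread('pics/scene2.png')[:,:,::-1]
for d in sleeves(a): print({k:np.round(v,1) for k,v in d.items()})
S=cam('scene');D=cam('side')
for p,q in(((225.65,188.86),(361.93,297.29)),((249.4,188.62),(348.27,276.11)),((302.49,191.37),(323.67,232.95))): print(tri(S,p,D,q))
o=np.array([491.5,275.6]);f=lambda x,y,z:[o[0]+x-.031*y,o[1]+.031*x+y,z]
print('drawer corners scene',project(S,[f(0,-137,66),f(0,137,66),f(0,-137,15),f(0,137,15),f(196,-137,66),f(196,137,66)]))
h=cv2.cvtColor(a,cv2.COLOR_RGB2GRAY); print(h[178:200,400],h[210,350:366],h[210,450:470])
go(545,-90,120,0)
E
```

```text
{'px': array([225.7, 188.7]), 'c': array([ 482.9, -247.1]), 'L': np.float64(108.3), 'W': np.float64(31.6), 'phi': np.float32(-0.3)}
{'px': array([249.4, 187.8]), 'c': array([ 480.4, -180. ]), 'L': np.float64(89.0), 'W': np.float64(30.3), 'phi': np.float32(3.8)}
{'px': array([278.6, 223. ]), 'c': array([598.4, -85.4]), 'L': np.float64(106.6), 'W': np.float64(29.2), 'phi': np.float32(8.9)}
{'px': array([275.5, 192.1]), 'c': array([ 490.9, -102.7]), 'L': np.float64(107.6), 'W': np.float64(35.9), 'phi': np.float32(0.2)}
{'px': array([302.4, 189.7]), 'c': array([485.1, -22.4]), 'L': np.float64(73.3), 'W': np.float64(26.7), 'phi': np.float32(0.5)}
(array([ 481.542, -248.592,   19.295]), np.float64(2.32517778680786))
(array([ 480.852, -177.585,   18.767]), np.float64(2.3169403344465582))
(array([488.502, -17.613,  16.289]), np.float64(5.7526427994286315))
drawer corners scene [[356.576 183.693]
 [450.035 180.771]
 [355.443 192.675]
 [445.98  189.759]
 [362.106 245.853]
 [462.675 242.034]]
[147 136 111  82  74  83  83  70  56  52  51  51  51  52  62  85 103 112
 113 113 113 114] [147 147 147 146 145 129  86  72  98 111 113 114 114 114 113 113] [ 82  56  42  40  40  55  86 117 138 147 148 147 146 146 146 147 148 147
 148 147]
shift [-0.735  0.197  0.175] turn z 0.5105 yaw now 91.9
```

```bash
python3 - <<'E'
t=open('h.py').read()
i=t.index("            Q=P[m]; r=cv2"); j=t.index("            out.append(dict(px")
t=t[:i]+"""            Q=P[m]; mu,ev=cv2.PCACompute(Q,None)[:2]; a=ev[0]*(np.sign(ev[0,0]) or 1)
            u=(Q-mu)@a; v=(Q-mu)@np.array([-a[1],a[0]]); mid=mu[0]+a*(u.max()+u.min())/2
            lo=np.ptp(v[u<u.min()+14]); hi=np.ptp(v[u>u.max()-14])
"""+t[j:]
t=t.replace("c=np.array(r[0]),L=max(r[1]),W=min(r[1])","c=mid,L=np.ptp(u),W=np.ptp(v),collar='-x' if lo>hi else '+x'")
t=t.replace("        if st[i,4]<60","        if st[i,4]<60",1)
open('h.py','w').write(t)
E
python3 - <<'E'
from h import *
a=cv2.imread('pics/scene2.png')[:,:,::-1]
for d in sleeves(a): print(d['px'].round(),d['c'].round(1),d['L'].round(1),d['W'].round(1),d['phi'].round(1),d['collar'])
E
```

```text
[226. 189.] [ 482.9 -249.6] 108.5 31.9 -2.2 -x
[249. 188.] [ 480.4 -178.6] 89.6 30.2 5.7 -x
[279. 223.] [598.3 -86.5] 106.7 29.2 6.7 -x
[275. 192.] [490.8 -99.6] 108.4 37.2 -4.2 +x
[302. 190.] [485.  -19.6] 73.4 27.8 -3.2 +x
```

```bash
python3 -c "
from h import *
go(598,-86.5,110,6.7)"
```

```text
shift [-0.731  0.303  0.195] turn z 0.4733 yaw now 91.9
```

Emit:
carry_out --series '[[[-0.731, 0.303, 0.195], [0, 0, 0.473]], [[-0.731, 0.303, 0.195], [0, 0, 0.473]], [[-0.731, 0.303, 0.195], [0, 0, 0.473]], [[-0.731, 0.303, 0.195], [0, 0, 0.473]], [[-0.731, 0.303, 0.195], [0, 0, 0.473]], [[-0.731, 0.303, 0.195], [0, 0, 0.473]], [[-0.731, 0.303, 0.195], [0, 0, 0.473]], [[-0.731, 0.303, 0.195], [0, 0, 0.473]], [[-0.731, 0.303, 0.195], [0, 0, 0.473]], [[-0.731, 0.303, 0.195], [0, 0, 0.473]], [[-0.731, 0.303, 0.195], [0, 0, 0.473]], [[-0.731, 0.303, 0.195], [0, 0, 0.473]], [[-0.731, 0.303, 0.195], [0, 0, 0.473]], [[-0.731, 0.303, 0.195], [0, 0, 0.473]]]' --claw -0.4

```text
clock: 6.93
eef_pos: [597.7, -85.1, 109.5]
eef_rot: [0.998, 0.06, -0.002, 0.0]
wrist_force: [-0.4, 0.0, -0.4]
gripper_width: 59.6
grasp_force: 0.0
```

Run:
```python
from h import *
s=bot.observe();print(s['clock'],s['eef_pos'],s['q'],s['gripper_width'])
w=vision.capture('wrist')
for d in sleeves(w,cam('wrist',s)): print(d['px'].round(),d['c'].round(1),d['L'].round(1),d['W'].round(1),d['phi'].round(1),d['collar'])
cv2.imwrite('pics/w2.png',w[:,:,::-1])
go(598.3,-86.5,-28,6.7)
```

```text
6.9333 [597.714 -85.139 109.52 ] [-0.161  0.457  0.31   1.814 -0.172  0.901 -1.222] 59.57379837420297
[324. 295.] [ 488.9 -100. ] 117.3 47.9 -4.7 +x
[323. 190.] [599.  -86.5] 107.1 35.2 6.2 -x
[482. 286.] [ 519.7 -248.8] 38.9 31.3 -39.0 +x
[389. 332.] [ 461.9 -170.8] 62.0 16.6 3.0 -x
[457. 364.] [ 426.3 -251.1] 40.1 17.6 62.5 +x
shift [0.001 0.004 0.276] turn z 0.0014 yaw now 6.95
```

View pics/w2.png

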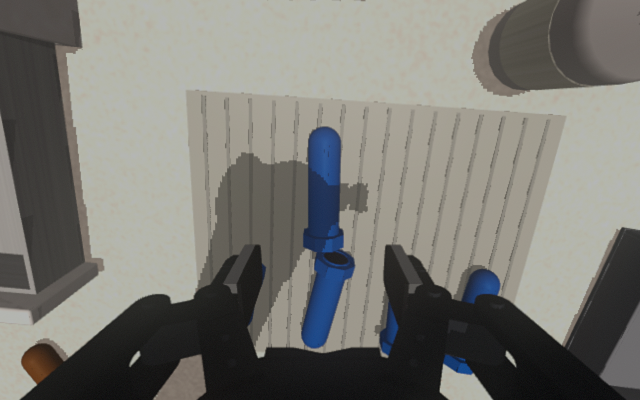

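The wrist view has the target sleeve at (323,190), agreeing with the scene measurement to 1 mm, so I'll descend and grip.

Emit:
carry_out --series '[[[0.001, 0.003, 0.07], [0, 0, 0]], [[0.001, 0.003, 0.15], [0, 0, 0]], [[0.001, 0.003, 0.21], [0, 0, 0]], [[0.001, 0.003, 0.25], [0, 0, 0]], [[0.001, 0.003, 0.276], [0, 0, 0]], [[0.001, 0.003, 0.276], [0, 0, 0]], [[0.001, 0.003, 0.276], [0, 0, 0]]]'

```text
clock: 7.57
eef_pos: [599.8, -86.8, -26.3]
eef_rot: [0.998, 0.059, -0.0, -0.0]
wrist_force: [-0.2, -0.2, 0.7]
gripper_width: 59.9
grasp_force: 0.0
```

Emit:
carry_out --series '[[[0, 0, 0], [0, 0, 0]], [[0, 0, 0], [0, 0, 0]], [[0, 0, 0], [0, 0, 0]], [[0, 0, 0], [0, 0, 0]], [[0, 0, 0], [0, 0, 0]]]' --claw 1

```text
clock: 7.98
eef_pos: [601.2, -87.0, -24.5]
eef_rot: [0.998, 0.059, 0.002, 0.0]
wrist_force: [-2.5, 1.1, 7.4]
gripper_width: 26.1
grasp_force: 58.8
```

```bash
python3 -c "
from h import *
go(588,199,120,1.8);go(588,199,60,1.8)"
```

```text
shift [ 0.042 -0.571 -0.289] turn z 0.0275 yaw now 6.75
shift [ 0.042 -0.571 -0.169] turn z 0.0275 yaw now 6.75
```

Emit:
carry_out --series '[[[0, 0, -0.05], [0, 0, 0]], [[0, 0, -0.12], [0, 0, 0]], [[0, 0, -0.2], [0, 0, 0]], [[0, 0, -0.27], [0, 0, 0]], [[0.003, -0.04, -0.289], [0, 0, 0.0275]], [[0.008, -0.11, -0.289], [0, 0, 0.0275]], [[0.014, -0.19, -0.289], [0, 0, 0.0275]], [[0.02, -0.27, -0.289], [0, 0, 0.0275]], [[0.026, -0.35, -0.289], [0, 0, 0.0275]], [[0.032, -0.43, -0.289], [0, 0, 0.0275]], [[0.038, -0.5, -0.289], [0, 0, 0.0275]], [[0.041, -0.55, -0.289], [0, 0, 0.0275]], [[0.042, -0.571, -0.289], [0, 0, 0.0275]], [[0.042, -0.571, -0.289], [0, 0, 0.0275]], [[0.042, -0.571, -0.289], [0, 0, 0.0275]]]'

```text
clock: 9.23
eef_pos: [587.1, 197.7, 118.3]
eef_rot: [1.0, 0.016, 0.0, 0.001]
wrist_force: [-0.9, -1.1, -0.4]
gripper_width: 26.2
grasp_force: 59.1
```

Run:
```python
from h import *
s=bot.observe();print(s['clock'],s['eef_pos'],s['q'],s['gripper_width'],s['grasp_force'])
a=vision.capture('scene')
for d in sleeves(a): print(d['px'].round(),d['c'].round(1),d['L'].round(1),d['phi'].round(1),d['collar'])
go(588,199,-12,1.8)
```

```text
9.2333 [587.1  197.66 118.27] [-0.606  0.467  0.288  1.771 -0.159  0.927 -1.791] 26.16346738365327 59.136807918548584
[226. 189.] [ 482.9 -249.6] 108.5 -1.9 -x
[249. 188.] [ 480.4 -178.6] 89.6 5.7 -x
[275. 191.] [488.7 -99.9] 104.4 -5.9 +x
[302. 190.] [486.7 -19.8] 70.1 -3.7 +x
[384. 200.] [519.  221.7] 89.6 -4.2 +x
shift [ 0.001 -0.006  0.261] turn z -0.0009 yaw now 1.64
```

Emit:
carry_out --series '[[[0.001, -0.003, 0.07], [0, 0, 0]], [[0.001, -0.003, 0.14], [0, 0, 0]], [[0.001, -0.003, 0.2], [0, 0, 0]], [[0.001, -0.003, 0.24], [0, 0, 0]], [[0.001, -0.003, 0.257], [0, 0, 0]], [[0.001, -0.003, 0.257], [0, 0, 0]], [[0.001, -0.003, 0.257], [0, 0, 0]]]'

```text
clock: 9.87
eef_pos: [588.8, 197.8, -9.6]
eef_rot: [1.0, 0.014, 0.001, 0.0]
wrist_force: [0.1, -0.5, 0.5]
gripper_width: 25.8
grasp_force: 61.7
```

Emit:
carry_out --series '[[[0, 0, 0], [0, 0, 0]], [[0, 0, 0], [0, 0, 0]], [[0, 0, 0], [0, 0, 0]], [[0, 0, 0], [0, 0, 0]], [[0, 0, -0.06], [0, 0, 0]], [[0, 0, -0.14], [0, 0, 0]], [[0, 0, -0.22], [0, 0, 0]], [[0, 0, -0.26], [0, 0, 0]], [[0, 0, -0.26], [0, 0, 0]]]' --claw -0.1

```text
clock: 10.62
eef_pos: [591.3, 201.7, 125.9]
eef_rot: [1.0, 0.016, 0.005, -0.002]
wrist_force: [0.5, -0.5, -0.1]
gripper_width: 47.2
grasp_force: 0.0
```

```bash
cat > look.py <<'E'
from h import *
import sys
s=bot.observe();print(s['clock'],s['eef_pos'],s['q'].round(2) if hasattr(s['q'],'round') else s['q'],s['gripper_width'])
a=vision.capture('scene');cv2.imwrite('pics/sc_%d.png'%(s['clock']*100),a[:,:,::-1])
for z in (18,31):
  print('z',z)
  for d in sleeves(a,z=z):
    if (d['c'][1]>100)==(z==31): print(d['px'].round(),d['c'].round(1),d['L'].round(1),d['phi'].round(1),d['collar'])
if len(sys.argv)>1: go(*[float(v) for v in sys.argv[1:]])
E
python3 look.py 489.5 -99.8 110 -5
```

```text
10.6167 [591.265 201.689 125.865] [-0.61  0.46  0.29  1.76 -0.16  0.93 -1.79] 47.162337962376355
z 18
[226. 189.] [ 482.9 -249.7] 108.5 -2.2 -x
[249. 188.] [ 480.4 -178.6] 89.6 5.7 -x
[275. 191.] [488.6 -99.9] 104.1 -6.0 +x
[302. 190.] [485.2 -19.8] 67.4 -4.3 +x
z 31
[378. 216.] [585.4 198.1] 109.9 -0.5 -x
shift [-0.219  0.596  0.023] turn z 0.0378 yaw now 1.81
```

Emit:
carry_out --series '[[[-0.02, 0.06, 0.01], [0, 0, 0.038]], [[-0.05, 0.14, 0.015], [0, 0, 0.038]], [[-0.08, 0.22, 0.023], [0, 0, 0.038]], [[-0.11, 0.3, 0.023], [0, 0, 0.038]], [[-0.14, 0.38, 0.023], [0, 0, 0.038]], [[-0.17, 0.46, 0.023], [0, 0, 0.038]], [[-0.2, 0.54, 0.023], [0, 0, 0.038]], [[-0.219, 0.596, 0.023], [0, 0, 0.038]], [[-0.219, 0.596, 0.023], [0, 0, 0.038]], [[-0.219, 0.596, 0.023], [0, 0, 0.038]]]' --claw -0.4

```text
clock: 11.5
eef_pos: [485.6, -102.8, 107.2]
eef_rot: [0.999, -0.047, -0.001, 0.0]
wrist_force: [-0.3, 0.2, 0.1]
gripper_width: 59.8
grasp_force: 0.0
```

```bash
python3 look.py 489.5 -99.8 -28 -5
```

```text
11.5 [ 485.556 -102.79   107.187] [-0.21  0.3   0.4   2.07 -0.16  0.8  -1.37] 59.7821952758881
z 18
[226. 189.] [ 482.9 -249.6] 108.5 -2.1 -x
[249. 188.] [ 480.4 -178.6] 89.6 5.7 -x
[275. 192.] [ 490.2 -100.2] 100.8 -6.4 +x
[302. 190.] [484.9 -20.2] 73.6 -4.2 +x
z 31
[378. 216.] [585.4 198. ] 109.9 -0.5 -x
shift [ 0.006 -0.002  0.271] turn z -0.0007 yaw now -5.12
```

Emit:
carry_out --series '[[[0.006, -0.003, 0.07], [0, 0, 0]], [[0.006, -0.003, 0.15], [0, 0, 0]], [[0.006, -0.003, 0.21], [0, 0, 0]], [[0.006, -0.003, 0.25], [0, 0, 0]], [[0.006, -0.003, 0.271], [0, 0, 0]], [[0.006, -0.003, 0.271], [0, 0, 0]], [[0.006, -0.003, 0.271], [0, 0, 0]]]'

```text
clock: 12.13
eef_pos: [490.9, -98.5, -27.5]
eef_rot: [0.999, -0.043, -0.0, -0.0]
wrist_force: [0.0, -0.5, -0.1]
gripper_width: 59.9
grasp_force: 0.0
```

Emit:
carry_out --series '[[[0, 0, 0], [0, 0, 0]], [[0, 0, 0], [0, 0, 0]], [[0, 0, 0], [0, 0, 0]], [[0, 0, 0], [0, 0, 0]], [[0, 0, 0], [0, 0, 0]]]' --claw 1

```text
clock: 12.55
eef_pos: [491.8, -99.5, -25.8]
eef_rot: [0.999, -0.044, 0.001, -0.0]
wrist_force: [-1.1, 0.2, 5.7]
gripper_width: 26.0
grasp_force: 58.5
```

```bash
python3 -c "
from h import *
go(587,279,120,1.8)"
```

```text
shift [ 0.124 -0.771 -0.291] turn z -0.038 yaw now -5.05
```

Emit:
carry_out --series '[[[0, 0, -0.05], [0, 0, 0]], [[0, 0, -0.12], [0, 0, 0]], [[0, 0, -0.2], [0, 0, 0]], [[0.005, -0.03, -0.27], [0, 0, 0]], [[0.014, -0.09, -0.291], [0, 0, -0.038]], [[0.027, -0.17, -0.291], [0, 0, -0.038]], [[0.04, -0.25, -0.291], [0, 0, -0.038]], [[0.053, -0.33, -0.291], [0, 0, -0.038]], [[0.066, -0.41, -0.291], [0, 0, -0.038]], [[0.079, -0.49, -0.291], [0, 0, -0.038]], [[0.092, -0.57, -0.291], [0, 0, -0.038]], [[0.105, -0.65, -0.291], [0, 0, -0.038]], [[0.116, -0.72, -0.291], [0, 0, -0.038]], [[0.122, -0.76, -0.291], [0, 0, -0.038]], [[0.124, -0.771, -0.291], [0, 0, -0.038]], [[0.124, -0.771, -0.291], [0, 0, -0.038]], [[0.124, -0.771, -0.291], [0, 0, -0.038]]]'

```text
clock: 13.97
eef_pos: [586.1, 277.5, 118.4]
eef_rot: [1.0, 0.015, -0.0, 0.001]
wrist_force: [0.6, -0.2, -0.8]
gripper_width: 26.4
grasp_force: 59.1
```

```bash
python3 look.py 587 279 -11 1.8
```

```text
13.9667 [586.06  277.453 118.395] [-0.71  0.51  0.28  1.7  -0.17  0.96 -1.9 ] 26.391527692932303
z 18
[226. 189.] [ 482.8 -249.7] 108.4 -1.9 -x
[249. 188.] [ 480.4 -178.6] 89.6 5.7 -x
[302. 190.] [485.2 -19.8] 67.4 -4.3 +x
z 31
[414. 199.] [524.4 310.2] 84.0 -7.7 +x
[378. 216.] [585.4 198. ] 109.9 -0.5 -x
shift [ 0.002 -0.005  0.259] turn z -0.0008 yaw now 1.66
```

Emit:
carry_out --series '[[[0.001, -0.003, 0.07], [0, 0, 0]], [[0.001, -0.003, 0.14], [0, 0, 0]], [[0.001, -0.003, 0.2], [0, 0, 0]], [[0.001, -0.003, 0.24], [0, 0, 0]], [[0.001, -0.003, 0.258], [0, 0, 0]], [[0.001, -0.003, 0.258], [0, 0, 0]], [[0.001, -0.003, 0.258], [0, 0, 0]]]'

```text
clock: 14.6
eef_pos: [587.7, 278.8, -9.9]
eef_rot: [1.0, 0.014, 0.001, 0.0]
wrist_force: [0.1, -0.1, -0.3]
gripper_width: 26.0
grasp_force: 59.4
```

Emit:
carry_out --series '[[[0, 0, 0], [0, 0, 0]], [[0, 0, 0], [0, 0, 0]], [[0, 0, 0], [0, 0, 0]], [[0, 0, 0], [0, 0, 0]], [[0, 0, -0.06], [0, 0, 0]], [[0, 0, -0.14], [0, 0, 0]], [[0, 0, -0.22], [0, 0, 0]], [[0, 0, -0.26], [0, 0, 0]], [[0, 0, -0.26], [0, 0, 0]]]' --claw -0.1

```text
clock: 15.35
eef_pos: [590.4, 282.1, 125.8]
eef_rot: [1.0, 0.016, 0.005, -0.003]
wrist_force: [0.9, -0.2, 0.0]
gripper_width: 47.4
grasp_force: 0.0
```

```bash
python3 look.py 482.5 -249.7 110 -2
```

```text
15.35 [590.366 282.118 125.755] [-0.71  0.51  0.29  1.69 -0.17  0.96 -1.9 ] 47.386739626033865
z 18
[226. 189.] [ 482.9 -249.6] 108.5 -2.0 -x
[249. 188.] [ 480.4 -178.6] 89.6 5.7 -x
[302. 190.] [485.1 -19.7] 73.4 -3.6 +x
z 31
[378. 216.] [585.4 198. ] 109.9 -0.2 -x
[406. 217.] [582.8 278.6] 103.7 0.5 +x
shift [-0.245  1.055  0.021] turn z 0.0211 yaw now 1.81
```

Emit:
carry_out --series '[[[-0.01, 0.05, 0.01], [0, 0, 0.021]], [[-0.03, 0.13, 0.021], [0, 0, 0.021]], [[-0.05, 0.21, 0.021], [0, 0, 0.021]], [[-0.068, 0.29, 0.021], [0, 0, 0.021]], [[-0.086, 0.37, 0.021], [0, 0, 0.021]], [[-0.105, 0.45, 0.021], [0, 0, 0.021]], [[-0.123, 0.53, 0.021], [0, 0, 0.021]], [[-0.142, 0.61, 0.021], [0, 0, 0.021]], [[-0.16, 0.69, 0.021], [0, 0, 0.021]], [[-0.18, 0.77, 0.021], [0, 0, 0.021]], [[-0.2, 0.85, 0.021], [0, 0, 0.021]], [[-0.22, 0.93, 0.021], [0, 0, 0.021]], [[-0.245, 1.0, 0.021], [0, 0, 0.021]], [[-0.245, 1.0, 0.021], [0, 0, 0.021]], [[-0.245, 1.0, 0.021], [0, 0, 0.021]]]' --claw -0.4

```text
clock: 16.65
eef_pos: [477.7, -225.3, 107.5]
eef_rot: [1.0, -0.02, -0.001, 0.0]
wrist_force: [-0.3, 0.5, 0.3]
gripper_width: 59.8
grasp_force: 0.0
```

```bash
python3 look.py 482.5 -249.7 -28 -2
```

```text
16.65 [ 477.665 -225.265  107.536] [ 0.02  0.36  0.43  2.   -0.2   0.83 -1.06] 59.76150411687766
z 18
[226. 189.] [ 482.9 -249.6] 108.5 -2.0 -x
[249. 188.] [ 480.4 -178.7] 89.6 5.9 -x
[302. 190.] [485.1 -19.7] 73.4 -3.6 +x
z 31
[378. 216.] [585.4 198. ] 109.9 -0.2 -x
[406. 217.] [582.8 278.1] 103.6 0.4 +x
shift [0.01  0.053 0.271] turn z -0.0005 yaw now -2.09
```

Emit:
carry_out --series '[[[0.01, 0.051, 0.02], [0, 0, 0]], [[0.01, 0.051, 0.08], [0, 0, 0]], [[0.01, 0.051, 0.15], [0, 0, 0]], [[0.01, 0.051, 0.21], [0, 0, 0]], [[0.01, 0.051, 0.25], [0, 0, 0]], [[0.01, 0.051, 0.271], [0, 0, 0]], [[0.01, 0.051, 0.271], [0, 0, 0]], [[0.01, 0.051, 0.271], [0, 0, 0]]]'

```text
clock: 17.37
eef_pos: [484.4, -247.7, -26.9]
eef_rot: [1.0, -0.016, -0.0, -0.0]
wrist_force: [-0.4, 0.1, 0.3]
gripper_width: 60.0
grasp_force: 0.0
```

Emit:
carry_out --series '[[[0, 0, 0], [0, 0, 0]], [[0, 0, 0], [0, 0, 0]], [[0, 0, 0], [0, 0, 0]], [[0, 0, 0], [0, 0, 0]], [[0, 0, 0], [0, 0, 0]]]' --claw 1

```text
clock: 17.78
eef_pos: [485.3, -249.0, -25.2]
eef_rot: [1.0, -0.017, 0.001, 0.0]
wrist_force: [-0.8, 0.2, 6.7]
gripper_width: 26.1
grasp_force: 58.4
```

```bash
python3 -c "
from h import *
go(584,358,120,1.8)"
```

```text
shift [ 0.156 -1.22  -0.29 ] turn z -0.021 yaw now -1.97
```

Emit:
carry_out --series '[[[0, 0, -0.05], [0, 0, 0]], [[0, 0, -0.12], [0, 0, 0]], [[0, 0, -0.2], [0, 0, 0]], [[0.004, -0.03, -0.27], [0, 0, 0]], [[0.012, -0.09, -0.29], [0, 0, -0.021]], [[0.022, -0.17, -0.29], [0, 0, -0.021]], [[0.032, -0.25, -0.29], [0, 0, -0.021]], [[0.042, -0.33, -0.29], [0, 0, -0.021]], [[0.052, -0.41, -0.29], [0, 0, -0.021]], [[0.062, -0.49, -0.29], [0, 0, -0.021]], [[0.073, -0.57, -0.29], [0, 0, -0.021]], [[0.083, -0.65, -0.29], [0, 0, -0.021]], [[0.093, -0.73, -0.29], [0, 0, -0.021]], [[0.104, -0.81, -0.29], [0, 0, -0.021]], [[0.114, -0.89, -0.29], [0, 0, -0.021]], [[0.12, -0.93, -0.29], [0, 0, -0.021]], [[0.12, -0.95, -0.29], [0, 0, -0.021]], [[0.12, -0.95, -0.29], [0, 0, -0.021]]]'

```text
clock: 19.28
eef_pos: [559.8, 226.6, 118.2]
eef_rot: [1.0, 0.018, 0.0, -0.0]
wrist_force: [0.1, -0.3, -1.0]
gripper_width: 26.4
grasp_force: 58.9
```

```bash
python3 -c "
from h import *
s=bot.observe();print(s['gripper_width'],s['grasp_force'],s['q'])
go(584,358,120,1.8)"
```

```text
26.439704227168043 58.940715193748474 [-0.672  0.443  0.291  1.809 -0.157  0.911 -1.847]
shift [ 0.058 -0.261 -0.003] turn z 0.0013 yaw now 2.04
```

Emit:
carry_out --series '[[[0.01, -0.05, 0], [0, 0, 0.001]], [[0.03, -0.13, 0], [0, 0, 0.001]], [[0.05, -0.21, 0], [0, 0, 0.001]], [[0.057, -0.25, 0], [0, 0, 0.001]], [[0.058, -0.261, 0], [0, 0, 0.001]], [[0.058, -0.261, 0], [0, 0, 0.001]], [[0.058, -0.261, 0], [0, 0, 0.001]]]'

```text
clock: 19.87
eef_pos: [585.8, 351.6, 118.2]
eef_rot: [1.0, 0.012, -0.0, 0.001]
wrist_force: [-1.1, 0.2, 0.8]
gripper_width: 25.7
grasp_force: 59.0
```

```bash
python3 look.py 584 358 -11 1.8
```

```text
19.8667 [585.802 351.612 118.176] [-0.79  0.56  0.28  1.61 -0.17  1.   -2.01] 25.71959503027749
z 18
[249. 188.] [ 480.4 -178.6] 89.6 5.7 -x
[302. 189.] [483.  -19.5] 69.3 -3.7 +x
z 31
[442. 200.] [527.8 392.5] 83.2 -7.4 +x
[378. 216.] [585.4 197.9] 109.9 -0.3 -x
[406. 217.] [582.8 278.1] 103.6 0.4 +x
shift [-0.004 -0.014  0.259] turn z -0.0024 yaw now 1.37
```

Emit:
carry_out --series '[[[0, -0.01, 0.07], [0, 0, 0]], [[0, -0.01, 0.14], [0, 0, 0]], [[0, -0.01, 0.2], [0, 0, 0]], [[0, -0.01, 0.24], [0, 0, 0]], [[0, -0.01, 0.258], [0, 0, 0]], [[0, -0.01, 0.258], [0, 0, 0]], [[0, -0.01, 0.258], [0, 0, 0]]]'

```text
clock: 20.5
eef_pos: [586.5, 357.8, -9.9]
eef_rot: [1.0, 0.013, 0.001, 0.0]
wrist_force: [0.9, 0.5, -0.5]
gripper_width: 26.3
grasp_force: 59.4
```

Emit:
carry_out --series '[[[0, 0, 0], [0, 0, 0]], [[0, 0, 0], [0, 0, 0]], [[0, 0, 0], [0, 0, 0]], [[0, 0, 0], [0, 0, 0]], [[0, 0, -0.06], [0, 0, 0]], [[0, 0, -0.14], [0, 0, 0]], [[0, 0, -0.22], [0, 0, 0]], [[0, 0, -0.26], [0, 0, 0]], [[0, 0, -0.26], [0, 0, 0]]]' --claw -0.1

```text
clock: 21.25
eef_pos: [588.7, 362.2, 126.1]
eef_rot: [1.0, 0.014, 0.005, -0.003]
wrist_force: [-0.1, -0.1, 0.1]
gripper_width: 47.1
grasp_force: 0.0
```

```bash
python3 look.py 484.5 -19.7 110 -3.6
```

```text
21.25 [588.739 362.202 126.117] [-0.8   0.56  0.28  1.59 -0.17  1.   -2.01] 47.1417454387233
z 18
[249. 188.] [ 480.4 -178.6] 89.6 5.7 -x
[302. 190.] [485.  -19.6] 73.4 -3.2 +x
z 31
[433. 215.] [583.3 357.9] 110.8 -1.7 -x
[378. 217.] [588.6 198.2] 109.6 -0.1 -x
[406. 217.] [586.  278.2] 103.3 1.0 +x
shift [-0.227  0.756  0.022] turn z 0.029 yaw now 1.63
```

Emit:
carry_out --series '[[[-0.02, 0.06, 0.01], [0, 0, 0.029]], [[-0.042, 0.14, 0.022], [0, 0, 0.029]], [[-0.066, 0.22, 0.022], [0, 0, 0.029]], [[-0.09, 0.3, 0.022], [0, 0, 0.029]], [[-0.114, 0.38, 0.022], [0, 0, 0.029]], [[-0.138, 0.46, 0.022], [0, 0, 0.029]], [[-0.162, 0.54, 0.022], [0, 0, 0.029]], [[-0.186, 0.62, 0.022], [0, 0, 0.029]], [[-0.21, 0.7, 0.022], [0, 0, 0.029]], [[-0.227, 0.756, 0.022], [0, 0, 0.029]], [[-0.227, 0.756, 0.022], [0, 0, 0.029]], [[-0.227, 0.756, 0.022], [0, 0, 0.029]]]' --claw -0.4

```text
clock: 22.3
eef_pos: [481.0, -22.4, 107.4]
eef_rot: [0.999, -0.034, -0.001, 0.0]
wrist_force: [0.4, 0.7, -1.1]
gripper_width: 60.3
grasp_force: 0.0
```

```bash
python3 look.py 484.5 -19.7 -28 -3.6
```

```text
22.3 [480.986 -22.445 107.446] [-0.37  0.28  0.39  2.1  -0.15  0.79 -1.52] 60.32851457490231
z 18
[249. 188.] [ 480.4 -178.6] 89.6 5.7 -x
[302. 190.] [485.  -19.7] 73.6 -4.1 +x
z 31
[433. 215.] [583.4 357.4] 110.8 -2.0 -x
[378. 217.] [588.7 198.2] 109.7 0.1 -x
[406. 217.] [586.  278.3] 103.3 0.9 +x
shift [ 0.006 -0.002  0.271] turn z -0.0003 yaw now -3.66
```

Emit:
carry_out --series '[[[0.006, -0.003, 0.07], [0, 0, 0]], [[0.006, -0.003, 0.15], [0, 0, 0]], [[0.006, -0.003, 0.21], [0, 0, 0]], [[0.006, -0.003, 0.25], [0, 0, 0]], [[0.006, -0.003, 0.271], [0, 0, 0]], [[0.006, -0.003, 0.271], [0, 0, 0]], [[0.006, -0.003, 0.271], [0, 0, 0]]]'

```text
clock: 22.93
eef_pos: [485.8, -18.5, -27.4]
eef_rot: [1.0, -0.031, -0.0, -0.0]
wrist_force: [1.4, 0.2, 0.3]
gripper_width: 59.7
grasp_force: 0.0
```

Emit:
carry_out --series '[[[0, 0, 0], [0, 0, 0]], [[0, 0, 0], [0, 0, 0]], [[0, 0, 0], [0, 0, 0]], [[0, 0, 0], [0, 0, 0]], [[0, 0, 0], [0, 0, 0]]]' --claw 1

```text
clock: 23.35
eef_pos: [486.7, -19.2, -25.8]
eef_rot: [1.0, -0.031, 0.001, -0.0]
wrist_force: [0.1, 0.6, 4.0]
gripper_width: 25.9
grasp_force: 58.3
```

Run:
```python
from h import *
go(505,-470,110,0)
S=cam('scene');D=cam('side')
# tray rim corners from both views (gray-dark blob)
for n,c in(('scene',S),('side',D)):
    im=cv2.imread(f'pics/{n}2.png');m=((im.max(2)<95)&(np.ptp(im.astype(int),axis=2)<25)).astype(np.uint8)
    for k in cv2.findContours(cv2.morphologyEx(m,cv2.MORPH_OPEN,np.ones((3,3))),0,1)[0]:
        P=onplane(c,k[:,0],45)[:,:2].astype(np.float32)
        if cv2.contourArea(k)>800 and P[:,1].mean()<-300 and P[:,0].mean()>300: print(n,cv2.minAreaRect(P),k[:,0].mean(0))
```

```text
shift [ 0.094  0.897 -0.272] turn z -0.02 yaw now -3.61
scene ((508.259765625, -442.41082763671875), (166.36325073242188, 208.93673706054688), 87.69480895996094) [157.343 193.745]
side ((486.903564453125, -459.3771667480469), (163.6359100341797, 201.6668243408203), 87.42692565917969) [415.132 364.002]
```

Emit:
carry_out --series '[[[0, 0, -0.05], [0, 0, 0]], [[0, 0, -0.12], [0, 0, 0]], [[0, 0, -0.2], [0, 0, 0]], [[0.003, 0.03, -0.26], [0, 0, 0]], [[0.01, 0.09, -0.272], [0, 0, -0.02]], [[0.018, 0.17, -0.272], [0, 0, -0.02]], [[0.026, 0.25, -0.272], [0, 0, -0.02]], [[0.035, 0.33, -0.272], [0, 0, -0.02]], [[0.043, 0.41, -0.272], [0, 0, -0.02]], [[0.051, 0.49, -0.272], [0, 0, -0.02]], [[0.06, 0.57, -0.272], [0, 0, -0.02]], [[0.068, 0.65, -0.272], [0, 0, -0.02]], [[0.076, 0.73, -0.272], [0, 0, -0.02]], [[0.085, 0.81, -0.272], [0, 0, -0.02]], [[0.092, 0.87, -0.272], [0, 0, -0.02]], [[0.094, 0.897, -0.272], [0, 0, -0.02]], [[0.094, 0.897, -0.272], [0, 0, -0.02]], [[0.094, 0.897, -0.272], [0, 0, -0.02]]]'

```text
clock: 24.85
eef_pos: [503.9, -469.5, 108.7]
eef_rot: [1.0, -0.0, 0.0, -0.001]
wrist_force: [0.5, 0.8, -0.1]
gripper_width: 26.2
grasp_force: 59.0
```

```bash
python3 look.py 505 -469 -14 0
```

```text
24.85 [ 503.944 -469.493  108.719] [ 0.39  0.6   0.45  1.61 -0.3   1.   -0.64] 26.154762629284882
z 18
[133. 174.] [ 424.1 -540.2] 48.7 13.7 +x
[249. 188.] [ 480.4 -178.6] 89.6 5.7 -x
z 31
[433. 215.] [583.4 357.5] 110.8 -1.9 -x
[378. 217.] [588.6 198.1] 109.6 -0.1 -x
[406. 217.] [586.  278.2] 103.4 0.8 +x
shift [0.001 0.002 0.245] turn z 0.0004 yaw now 0.07
```

Emit:
carry_out --series '[[[0.001, 0, 0.07], [0, 0, 0]], [[0.001, 0, 0.14], [0, 0, 0]], [[0.001, 0, 0.2], [0, 0, 0]], [[0.001, 0, 0.24], [0, 0, 0]], [[0.001, 0, 0.253], [0, 0, 0]], [[0.001, 0, 0.253], [0, 0, 0]], [[0.001, 0, 0.253], [0, 0, 0]]]'

```text
clock: 25.48
eef_pos: [505.9, -469.2, -16.7]
eef_rot: [1.0, 0.001, 0.001, 0.0]
wrist_force: [0.2, 0.1, -0.6]
gripper_width: 25.9
grasp_force: 59.0
```

Emit:
carry_out --series '[[[0, 0, 0], [0, 0, 0]], [[0, 0, 0], [0, 0, 0]], [[0, 0, 0], [0, 0, 0]], [[0, 0, -0.06], [0, 0, 0]], [[0, 0, -0.14], [0, 0, 0]], [[0, 0, -0.22], [0, 0, 0]], [[0, 0, -0.26], [0, 0, 0]], [[0, 0, -0.26], [0, 0, 0]]]' --claw 0.06

```text
clock: 26.15
eef_pos: [507.4, -473.5, 119.7]
eef_rot: [1.0, -0.0, 0.005, 0.004]
wrist_force: [0.6, -0.9, -0.1]
gripper_width: 40.0
grasp_force: 0.0
```

```bash
python3 look.py 477 -179 110 4
```

```text
26.15 [ 507.364 -473.51   119.732] [ 0.39  0.59  0.46  1.6  -0.3   1.01 -0.64] 39.98608604149082
z 18
[249. 188.] [ 480.4 -178.6] 89.6 5.7 -x
[150. 196.] [ 504.2 -473.2] 68.9 -1.6 +x
z 31
[433. 215.] [583.3 357.4] 110.8 -2.0 -x
[378. 217.] [588.6 198.1] 109.6 -0.2 -x
[406. 217.] [584.8 278.2] 100.9 1.1 +x
shift [-0.059 -0.586  0.01 ] turn z -0.0223 yaw now -0.01
```

Emit:
carry_out --series '[[[-0.006, -0.06, 0.01], [0, 0, -0.022]], [[-0.014, -0.14, 0.01], [0, 0, -0.022]], [[-0.022, -0.22, 0.01], [0, 0, -0.022]], [[-0.03, -0.3, 0.01], [0, 0, -0.022]], [[-0.038, -0.38, 0.01], [0, 0, -0.022]], [[-0.046, -0.46, 0.01], [0, 0, -0.022]], [[-0.054, -0.54, 0.01], [0, 0, -0.022]], [[-0.059, -0.586, 0.01], [0, 0, -0.022]], [[-0.059, -0.586, 0.01], [0, 0, -0.022]], [[-0.059, -0.586, 0.01], [0, 0, -0.022]]]' --claw -0.4

```text
clock: 27.03
eef_pos: [474.7, -175.3, 106.7]
eef_rot: [0.999, 0.036, -0.001, -0.0]
wrist_force: [-0.2, -0.7, -0.1]
gripper_width: 59.8
grasp_force: 0.0
```

```bash
python3 look.py 477 -178.8 -28 5
```

```text
27.0333 [ 474.723 -175.25   106.664] [-0.08  0.32  0.43  2.05 -0.18  0.81 -1.04] 59.754572378281146
z 18
[249. 188.] [ 482.  -178.3] 85.9 4.6 -x
[151. 196.] [ 502.6 -471.9] 72.4 -1.3 +x
z 31
[433. 215.] [583.3 357.5] 110.8 -2.0 -x
[378. 217.] [588.6 198.2] 109.6 -0.2 -x
[406. 217.] [586.  278.2] 103.3 1.0 +x
shift [0.004 0.004 0.27 ] turn z -0.0055 yaw now 4.0
```

Emit:
carry_out --series '[[[0.002, 0.005, 0.07], [0, 0, 0]], [[0.002, 0.005, 0.15], [0, 0, 0]], [[0.002, 0.005, 0.21], [0, 0, 0]], [[0.002, 0.005, 0.25], [0, 0, 0]], [[0.002, 0.005, 0.27], [0, 0, 0]], [[0.002, 0.005, 0.27], [0, 0, 0]], [[0.002, 0.005, 0.27], [0, 0, 0]]]'

```text
clock: 27.67
eef_pos: [476.5, -180.8, -27.7]
eef_rot: [0.999, 0.034, -0.0, 0.0]
wrist_force: [0.6, 0.6, 0.4]
gripper_width: 59.8
grasp_force: 0.0
```

Emit:
carry_out --series '[[[0, 0, 0], [0, 0, 0]], [[0, 0, 0], [0, 0, 0]], [[0, 0, 0], [0, 0, 0]], [[0, 0, 0], [0, 0, 0]], [[0, 0, 0], [0, 0, 0]]]' --claw 1

```text
clock: 28.08
eef_pos: [477.6, -179.9, -26.4]
eef_rot: [0.999, 0.034, 0.001, 0.0]
wrist_force: [-1.2, -1.6, 5.9]
gripper_width: 26.5
grasp_force: 58.6
```

```bash
python3 -c "
from h import *
go(505,-409,110,0)"
```

```text
shift [ 0.024  0.461 -0.272] turn z 0.0219 yaw now 3.94
```

Emit:
carry_out --series '[[[0, 0, -0.05], [0, 0, 0]], [[0, 0, -0.12], [0, 0, 0]], [[0, 0, -0.2], [0, 0, 0]], [[0.002, 0.03, -0.26], [0, 0, 0]], [[0.005, 0.09, -0.272], [0, 0, 0.022]], [[0.009, 0.17, -0.272], [0, 0, 0.022]], [[0.013, 0.25, -0.272], [0, 0, 0.022]], [[0.017, 0.33, -0.272], [0, 0, 0.022]], [[0.021, 0.41, -0.272], [0, 0, 0.022]], [[0.023, 0.45, -0.272], [0, 0, 0.022]], [[0.024, 0.461, -0.272], [0, 0, 0.022]], [[0.024, 0.461, -0.272], [0, 0, 0.022]], [[0.024, 0.461, -0.272], [0, 0, 0.022]]]'

```text
clock: 29.17
eef_pos: [504.3, -407.0, 108.0]
eef_rot: [1.0, 0.0, -0.0, -0.001]
wrist_force: [0.6, 1.5, -1.0]
gripper_width: 26.5
grasp_force: 59.2
```

```bash
python3 look.py 505 -408 -18 0
```

```text
29.1667 [ 504.309 -407.04   107.981] [ 0.29  0.54  0.47  1.72 -0.29  0.95 -0.7 ] 26.54183589282887
z 18
[153. 187.] [ 468.2 -468.6] 140.5 -3.7 +x
z 31
[433. 215.] [583.4 357.5] 110.8 -1.9 -x
[378. 217.] [588.6 198.1] 109.6 -0.2 -x
[406. 217.] [586.  278.2] 103.3 1.1 +x
shift [0.001 0.004 0.252] turn z 0.0006 yaw now 0.11
```

Emit:
carry_out --series '[[[0.001, 0.004, 0.07], [0, 0, 0]], [[0.001, 0.004, 0.14], [0, 0, 0]], [[0.001, 0.004, 0.2], [0, 0, 0]], [[0.001, 0.004, 0.24], [0, 0, 0]], [[0.001, 0.004, 0.252], [0, 0, 0]], [[0.001, 0.004, 0.252], [0, 0, 0]], [[0.001, 0.004, 0.252], [0, 0, 0]]]'

```text
clock: 29.8
eef_pos: [505.3, -409.0, -17.4]
eef_rot: [1.0, 0.001, 0.0, -0.001]
wrist_force: [-0.8, 0.3, 0.3]
gripper_width: 26.4
grasp_force: 61.8
```

Emit:
carry_out --series '[[[0, 0, 0], [0, 0, 0]], [[0, 0, 0], [0, 0, 0]], [[0, 0, 0], [0, 0, 0]], [[0, 0, -0.06], [0, 0, 0]], [[0, 0, -0.14], [0, 0, 0]], [[0, 0, -0.22], [0, 0, 0]], [[0, 0, -0.26], [0, 0, 0]], [[0, 0, -0.26], [0, 0, 0]]]' --claw 0.06

```text
clock: 30.47
eef_pos: [508.4, -412.4, 120.0]
eef_rot: [1.0, 0.001, 0.006, 0.003]
wrist_force: [0.4, -1.2, -0.2]
gripper_width: 40.2
grasp_force: 0.0
```

```bash
python3 look.py 400 275 150 1.8
python3 - <<'E'
import cv2,glob,os
f=max(glob.glob('pics/sc_*.png'),key=os.path.getmtime);a=cv2.imread(f)
cv2.imwrite('pics/m5.png',cv2.resize(a[140:300,100:500],(800,320),interpolation=cv2.INTER_CUBIC))
E
```

```text
30.4667 [ 508.402 -412.407  119.96 ] [ 0.28  0.54  0.48  1.7  -0.29  0.96 -0.7 ] 40.17094721857338
z 18
[151. 196.] [ 502.5 -471.9] 72.3 -1.9 +x
[170. 197.] [ 509.8 -412.5] 93.3 2.9 -x
z 31
[433. 215.] [583.4 357.4] 110.8 -2.0 -x
[378. 217.] [588.6 198.1] 109.6 -0.2 -x
[406. 217.] [586.  278.2] 103.4 0.8 +x
shift [-0.212 -1.372 -0.072] turn z -0.0096 yaw now 0.07
```

View pics/m5.png

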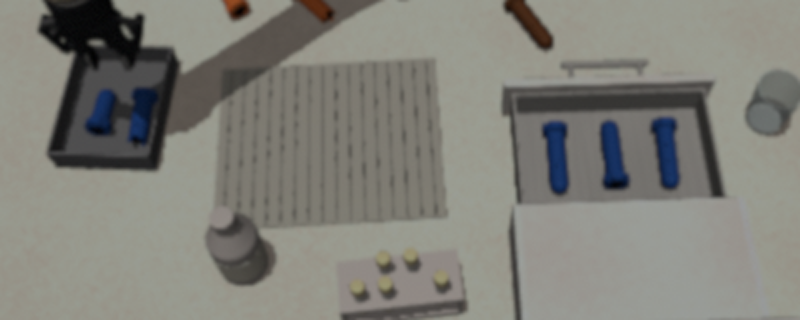

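The view shows two culls in the tray at (102,112) and (143,115), three sound sleeves side by side in the drawer at (556,157), (613,155) and (666,153), and an empty mat. Next I'll push the drawer shut with closed fingers on the bar.

Emit:
carry_out --series '[[[-0.01, -0.06, -0.06], [0, 0, -0.01]], [[-0.02, -0.14, -0.06], [0, 0, -0.01]], [[-0.034, -0.22, -0.06], [0, 0, -0.01]], [[-0.046, -0.3, -0.06], [0, 0, -0.01]], [[-0.06, -0.38, -0.06], [0, 0, -0.01]], [[-0.07, -0.46, -0.06], [0, 0, -0.01]], [[-0.083, -0.54, -0.06], [0, 0, -0.01]], [[-0.096, -0.62, -0.06], [0, 0, -0.01]], [[-0.108, -0.7, -0.06], [0, 0, -0.01]], [[-0.12, -0.78, -0.06], [0, 0, -0.01]], [[-0.133, -0.86, -0.06], [0, 0, -0.01]], [[-0.14, -0.94, -0.06], [0, 0, -0.01]], [[-0.147, -0.95, -0.06], [0, 0, -0.01]], [[-0.147, -0.95, -0.06], [0, 0, -0.01]]]' --claw 1

```text
clock: 31.68
eef_pos: [429.3, 67.7, 141.7]
eef_rot: [1.0, 0.02, -0.001, -0.0]
wrist_force: [0.7, -0.1, -0.1]
gripper_width: -0.2
grasp_force: 0.0
```

Run:
```python
from h import *
s=bot.observe();print(s['eef_pos'],s['q'])
go(405,273,150,1.8)
S=cam('scene')
a=cv2.imread('pics/sc_3046.png')
print(onplane(S,[(100+565/2,140+64/2),(100+648/2,140+62/2)],62))
```

```text
[429.322  67.685 141.699] [-0.537  0.146  0.315  2.156 -0.061  0.85  -1.716]
shift [-0.033 -0.412 -0.016] turn z 0.0025 yaw now 2.24
[[453.191 217.409  62.   ]
 [450.239 341.064  62.   ]]
```

Emit:
carry_out --series '[[[-0.005, -0.06, -0.01], [0, 0, 0.002]], [[-0.012, -0.14, -0.01], [0, 0, 0.002]], [[-0.018, -0.22, -0.01], [0, 0, 0.002]], [[-0.025, -0.3, -0.01], [0, 0, 0.002]], [[-0.03, -0.38, -0.01], [0, 0, 0.002]], [[-0.033, -0.412, -0.01], [0, 0, 0.002]], [[-0.033, -0.412, -0.01], [0, 0, 0.002]], [[-0.033, -0.412, 0.06], [0, 0, 0.002]], [[-0.033, -0.412, 0.14], [0, 0, 0.002]], [[-0.033, -0.412, 0.21], [0, 0, 0.002]], [[-0.033, -0.412, 0.25], [0, 0, 0.002]], [[-0.033, -0.412, 0.258], [0, 0, 0.002]], [[-0.033, -0.412, 0.258], [0, 0, 0.002]], [[-0.033, -0.412, 0.258], [0, 0, 0.002]]]'

```text
clock: 32.85
eef_pos: [409.4, 268.9, 14.0]
eef_rot: [1.0, 0.012, 0.001, -0.0]
wrist_force: [-0.3, 0.2, 0.8]
gripper_width: 0.6
grasp_force: 0.0
```

Emit:
carry_out --series '[[[0.015, -0.005, 0], [0, 0, 0]], [[0.03, -0.006, 0], [0, 0, 0]], [[0.05, -0.006, 0], [0, 0, 0]], [[0.075, -0.006, 0], [0, 0, 0]], [[0.105, -0.006, 0], [0, 0, 0]], [[0.135, -0.006, 0], [0, 0, 0]], [[0.165, -0.006, 0], [0, 0, 0]], [[0.195, -0.006, 0], [0, 0, 0]], [[0.225, -0.006, 0], [0, 0, 0]], [[0.255, -0.006, 0], [0, 0, 0]], [[0.285, -0.006, 0], [0, 0, 0]], [[0.31, -0.006, 0], [0, 0, 0]], [[0.335, -0.006, 0], [0, 0, 0]], [[0.355, -0.006, 0], [0, 0, 0]], [[0.37, -0.006, 0], [0, 0, 0]], [[0.38, -0.006, 0], [0, 0, 0]], [[0.385, -0.006, 0], [0, 0, 0]], [[0.385, -0.006, 0], [0, 0, 0]]]'

```text
clock: 34.35
eef_pos: [601.5, 277.2, 13.2]
eef_rot: [1.0, 0.012, 0.001, 0.0]
wrist_force: [0.0, -0.4, 0.3]
gripper_width: -0.3
grasp_force: 0.0
```

Run:
```python
from h import *
s=bot.observe();print(s['eef_pos'],s['wrist_force'])
a=vision.capture('scene');d=vision.capture('side')
e=np.zeros((560,640,3),np.uint8);e[:280]=cv2.resize(a[190:260,340:500],(640,280),interpolation=cv2.INTER_CUBIC);e[280:]=cv2.resize(d[100:190,300:506],(640,280),interpolation=cv2.INTER_CUBIC)
cv2.imwrite('pics/m6.png',e[:,:,::-1])
```

```text
[601.529 277.202  13.243] [ 0.021 -0.435  0.254]
```

View pics/m6.png

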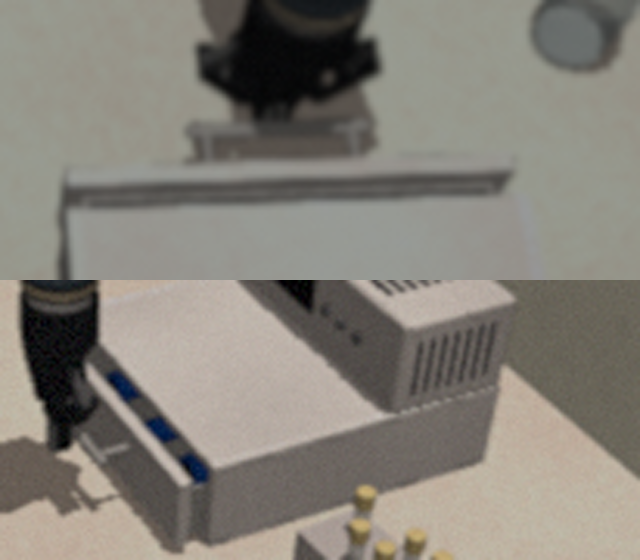

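The drawer is still about 20 mm open, with the fingers behind the bar at crop (62,440). I'll continue gently.

Emit:
carry_out --series '[[[0.01, 0, 0], [0, 0, 0]], [[0.02, 0, 0], [0, 0, 0]], [[0.028, 0, 0], [0, 0, 0]], [[0.034, 0, 0], [0, 0, 0]], [[0.034, 0, 0], [0, 0, 0]], [[0.034, 0, 0], [0, 0, 0]]]'

```text
clock: 34.95
eef_pos: [618.5, 278.1, 13.4]
eef_rot: [1.0, 0.012, 0.001, -0.0]
wrist_force: [-0.2, -0.1, 0.4]
gripper_width: 0.1
grasp_force: 0.0
```

Emit:
carry_out --series '[[[0.006, 0, 0], [0, 0, 0]], [[0.012, 0, 0], [0, 0, 0]], [[0.016, 0, 0], [0, 0, 0]], [[0.016, 0, 0], [0, 0, 0]], [[0.016, 0, 0], [0, 0, 0]]]'

```text
clock: 35.37
eef_pos: [622.6, 278.3, 13.1]
eef_rot: [1.0, 0.013, -0.003, 0.0]
wrist_force: [-8.4, -1.3, 5.2]
gripper_width: 0.1
grasp_force: 4.1
```

Emit:
carry_out --series '[[[0.004, 0, 0], [0, 0, 0]], [[0.008, 0, 0], [0, 0, 0]], [[0.008, 0, 0], [0, 0, 0]]]'

```text
clock: 35.62
eef_pos: [622.3, 278.3, 12.9]
eef_rot: [1.0, 0.013, -0.008, 0.001]
wrist_force: [-16.5, -3.8, 12.8]
gripper_width: -0.0
grasp_force: 8.7
```

Emit:
carry_out --series '[[[-0.03, 0, 0], [0, 0, 0]], [[-0.08, 0, 0], [0, 0, 0]], [[-0.12, 0, 0], [0, 0, 0]], [[-0.16, 0, 0], [0, 0, 0]], [[-0.16, 0, -0.07], [0, 0, 0]], [[-0.16, 0, -0.15], [0, 0, 0]], [[-0.16, 0, -0.22], [0, 0, 0]], [[-0.2, 0, -0.3], [0, 0, 0]], [[-0.24, 0, -0.36], [0, 0, 0]], [[-0.24, 0, -0.36], [0, 0, 0]], [[-0.24, 0, -0.36], [0, 0, 0]]]'

```text
clock: 36.53
eef_pos: [510.7, 276.5, 196.1]
eef_rot: [1.0, 0.013, 0.003, -0.002]
wrist_force: [0.3, 0.4, -0.6]
gripper_width: -0.1
grasp_force: 0.0
```

Run:
```python
from h import *
a=vision.capture('scene');d=vision.capture('side')
S=cam('scene')
for q in sleeves(a): print(q['px'].round(),q['c'].round(1),q['L'].round(1))
e=np.zeros((600,640,3),np.uint8);e[:320]=cv2.resize(a[140:300,120:440],(640,320));e[320:]=cv2.resize(d[100:190,300:506],(640,280),interpolation=cv2.INTER_CUBIC)
cv2.imwrite('pics/m7.png',e[:,:,::-1])
```

```text
[151. 195.] [ 502.5 -472. ] 72.3
[171. 196.] [ 509.6 -411.8] 94.1
```

View pics/m7.png

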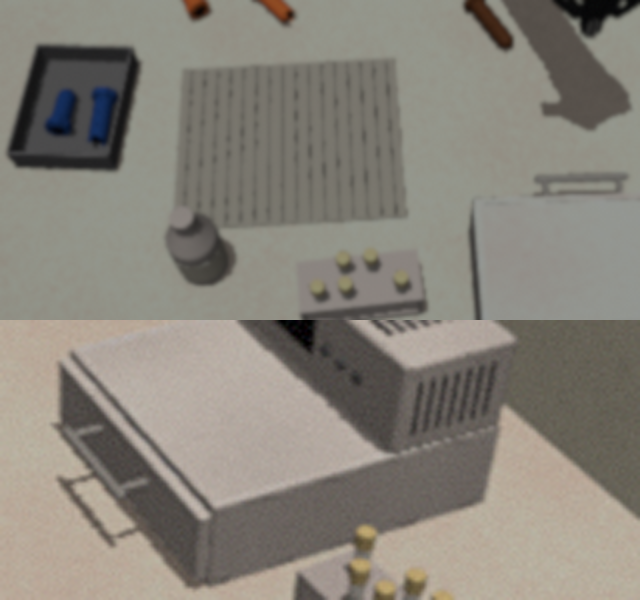

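The drawer is shut: it met a hard stop at 622 mm, where it was expected. Both culls are in the tray at (62,112) and (103,115), and the arm is clear.

```bash
python3 -c "
from bench import bot
print(bot.job_done())"
```

```text
the job is handed in; nothing more can be done
None
```

The job is handed in (the hand-in gave no verdict): three sound sleeves lie side by side in the shut drawer, both culls (one short, one snapped) are in the reject tray, and the bottle, tube rack and beaker were left where they stood.

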